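# Pin the flanges into line in the guarded fixture

## Robot

A 6-joint arm with a two-finger parallel gripper is mounted at the origin on a cart in front of the work surface, level with it; the furniture and walls round the work are solid. World frame = base frame: x ahead of the robot, y to its left, z up, the work surface at z = 0. Lengths are in m, angles in rad, forces in N, time in s.
With the tool pointing down it reaches from about 0.35 to 0.975 m from the base axis. Payload 4.9 kg.
Tool frame: the origin (TCP) lies at the very end of the fingers, on their centre line; the grasp point (between the pads) lies ctrl.grip_point_offset behind it (ctrl.grip_point_offset is the distance from the TCP to the grasp point, in m); z points along the fingers, y is the line along which they close (so a half turn about z gives the same grasp; the last joint's range is limited). The gripper opens to 85 mm and grips with 20 to 120 N. Pads are 22 mm wide; open, the fingers measure 114 mm over their backs; the gripper's body (76 mm by 85 mm) begins 54 mm behind the grasp point. The pads swing forward as they close: fully open they stand 13 mm farther back than shut.
Start: joints at [1.186, 0.053, 1.613, -0, 1.476, -0.119], TCP at [0.164, 0.603, 0.231] pointing down, gripper open.
Joint ranges: [-3.01, 3.01], [-1.01, 2.22], [0.06, 2.58], [-1.02, 4.17], [0.09, 2.62], [-3.14, 3.14]. Speed limits (rad/s): [2.57, 2.57, 3.14, 3.14, 3.14, 3.14].

## Interface

Orientations are given as a rotation vector (axis times angle).
In Python, from station import ctrl gives the robot as it stands. The module is installed in compiled form; this text tells all that it offers.
- The arm moves only by the tool drive_tool, never from a script. Its argument "steps" is a list of rows, each an object with "translation": the shift along the tool's x, y, z normalised to -1 to 1, where 1 is 4 cm, a list of three; "angular": the turn, a rotation vector about the tool's x, y, z normalised to -1 to 1, where 1 is 8 degrees, a list of three; "gripper": the opening, from 0 (shut) to 1 (fully open). In form: [{"translation": [dx, dy, dz], "angular": [wx, wy, wz], "gripper": gripper}, ...]. A call has 1 to 8 rows; each row shifts and turns the commanded pose from where the row before left it, along the tool's axes as they then stand; what a row does not reach is not made up. A row lasts 1/8 s, in which the tool goes at most 62.5 mm and 10.7 degrees, less where a joint would pass 70% of its speed; a pose out of reach is approached as far as the arm can. A call with a number of a shift or a turn outside -1 to 1 is refused whole. A call with a gripper value outside its range is refused whole. The fingers move at their own pace and stop on an object; "force" is the grip in N (left out, the last holds). Time passes only in rows, so rows that do not move let the fingers close. It gives the time, the measured TCP pose, the force, the opening and the grip force at its end, in the units of the state.
- ctrl.get_obs(): the state, without advancing time (a new reading comes with each control period).
- ctrl.get_image(name): name is "scene" or "top" or "wrist"; returns a dict with "color" (384x512x3 uint8, red, green, blue), "depth" (384x512 float32, m along the optical axis (not along the pixel's ray), 0 where there is no reading), "fx", "fy", "cx", "cy" (pixels), "k1" (the pictures are not rectified: a ray, as slopes to the right and down, at radius r is drawn at 1 + k1 r^2 times it, then the intrinsics apply), "R" (3x3) and "t" (3): a world point X has camera coordinates R X + t. Camera axes: x right, y down, z forward; pixel columns grow to the right and rows downward; lengths in m; the calibration is good to about 2 mm. A picture is of the moment at which its call begins.
- ctrl.finish_job(): hands the job in; it is judged then, once.
The state is a dict: "t": time; "q": joint angles; "dq": joint speeds; "effort": joint torques, N m; "tool_pos": TCP position; "tool_rot": TCP orientation; "contact_force": force on the tool from outside, world axes, zero at the start; "wrist_torque": the same for the moment, N m; "opening": finger opening in m; "grip_force": force on a finger pad.
Only numpy, scipy, OpenCV 4.12 (cv2) and the standard library are available. Lean on these libraries where they do the work, as an engineer would, in place of code of your own. Each camera call takes 0.05 s, during which the arm holds its last target. There are 200 camera calls.

## Task

Slide the fixture's clear guard fully open, lay each flange that is there on the station whose slide has the same outline (turned to match it), and drive that flange's taper pin down through flange, slide and block until its head sits home on the hub, so that the holes are pulled into line. When every flange is pinned and let go, slide the guard fully shut again; leave the test clip, the roll of tape and the side cutters alone.

Things in the scene. Friction and masses are not known exactly. Their poses are not given: they have to be found in the camera images.
- fixture: Pinning fixture, fixed: aluminium tray 204x154 mm, rim 56 mm high, with a row of three steel stations at x = -62, 0, +62 mm of this frame (their order changes; yaw as the fixture), tops 48 mm high. Left of the row, at y = +90 mm, the guard's rail: x = -100 to +320 mm, top at 94 mm. Origin: bench level under the middle of the row; x points away from the robot along row and rail.
- guard (a joint): Travel of the sliding guard along the fixture's +x, m: 0 = shut over the stations, 0.21 = fully open at the stop. About 1.5 N of friction; it stays where it is left. A flat clear panel, 190 mm (x) by 156 mm (y), 5 mm thick, underside 105 mm above the bench, carried by the rail on its left side; pins that are home pass under it.
- guard_handle (a point): Middle of the guard's black upright grip, 130 mm above the bench; the grip is 16 mm thick (fixture y), 50 mm long (fixture x) and 34 mm high (113 to 147 mm above the bench). It travels with the guard.
- hole_round (a point): Axis of the fixed 15 mm hole in the round station (steel block 60x120x40 mm), at the level of the slide's top face, 49.5 mm above the bench, where the flange's underside has to lie. z up, x and y as the fixture's. The hole is open down to 41.5 mm below this point.
- slide_hole_round (a point): Centre of the 15 mm hole, at the top face, of the round station's slide: a captive 6 mm steel plate (round, 54 mm diameter), let into the block's top and 1.5 mm proud of it, that can shift only along the fixture's y by up to 6 mm either way, against about 1.5 N of friction. It starts 3 to 4.5 mm out of line with the hole below.
- flange_round: Loose aluminium flange, round, 54 mm diameter, 6 mm thick, with a 36 mm round hub 10 mm high on top (16 mm in all) and a 15 mm bore through; 0.12 kg. Origin: centre of the underside, z up. Belongs on the round station, whose slide has this outline and bore. May be absent (None from the start): then nothing is to be done at its station.
- pin_round: Steel taper pin for the round flange, upright in a fixed wooden holder 46x46x60 mm: head 26 mm diameter, 24 mm high; below it a 14 mm shank 28 mm long, then a 28 mm taper to a 5 mm tip. Origin: centre of the shoulder under the head (60 mm above the bench in the holder, 65.5 mm when home), z up; tip 56 mm below. About 0.12 kg.
- hole_square (a point): Axis of the fixed 19 mm hole in the square station (steel block 60x120x40 mm), at the level of the slide's top face, 49.5 mm above the bench, where the flange's underside has to lie. z up, x and y as the fixture's. The hole is open down to 41.5 mm below this point.
- slide_hole_square (a point): Centre of the 19 mm hole, at the top face, of the square station's slide: a captive 6 mm steel plate (square, 50x50 mm), let into the block's top and 1.5 mm proud of it, that can shift only along the fixture's y by up to 6 mm either way, against about 1.5 N of friction. It starts 3 to 4.5 mm out of line with the hole below.
- flange_square: Loose aluminium flange, square, 50x50 mm, 6 mm thick, with a 40 mm round hub 10 mm high on top (16 mm in all) and a 19 mm bore through; 0.12 kg. Origin: centre of the underside, z up. Belongs on the square station, whose slide has this outline and bore. May be absent (None from the start): then nothing is to be done at its station.
- pin_square: Steel taper pin for the square flange, upright in a fixed wooden holder 46x46x60 mm: head 30 mm diameter, 24 mm high; below it a 18 mm shank 28 mm long, then a 28 mm taper to a 8 mm tip. Origin: centre of the shoulder under the head (60 mm above the bench in the holder, 65.5 mm when home), z up; tip 56 mm below. About 0.12 kg.
- hole_oblong (a point): Axis of the fixed 23 mm hole in the oblong station (steel block 60x120x40 mm), at the level of the slide's top face, 49.5 mm above the bench, where the flange's underside has to lie. z up, x and y as the fixture's. The hole is open down to 41.5 mm below this point.
- slide_hole_oblong (a point): Centre of the 23 mm hole, at the top face, of the oblong station's slide: a captive 6 mm steel plate (oblong, 46 mm along its x by 70 mm along its y), let into the block's top and 1.5 mm proud of it, that can shift only along the fixture's y by up to 6 mm either way, against about 1.5 N of friction. It starts 3 to 4.5 mm out of line with the hole below.
- flange_oblong: Loose aluminium flange, oblong, 46 mm along its x by 70 mm along its y, 6 mm thick, with a 44 mm round hub 10 mm high on top (16 mm in all) and a 23 mm bore through; 0.12 kg. Origin: centre of the underside, z up. Belongs on the oblong station, whose slide has this outline and bore. May be absent (None from the start): then nothing is to be done at its station.
- pin_oblong: Steel taper pin for the oblong flange, upright in a fixed wooden holder 46x46x60 mm: head 34 mm diameter, 24 mm high; below it a 22 mm shank 28 mm long, then a 28 mm taper to a 12 mm tip. Origin: centre of the shoulder under the head (60 mm above the bench in the holder, 65.5 mm when home), z up; tip 56 mm below. About 0.12 kg.
- clip: Bystander: small black spring test clip, 63 mm long, lying near the bench's front edge; origin under its centre.
- tape: Bystander: dark roll of tape 55 mm wide, 19 mm high, lying flat; origin under its centre.
- cutters: Bystander: side cutters with red handles, 129 mm long, lying flat near the bench's front edge; origin under their centre.
There are look-alikes about, which are no part of the job. What is shaped like the pin_square but orange or red is not meant. Leave any turquoise look-alike of the flange_square alone.

How it is judged:
By the outcome, as a careful person would: the job done as asked, in the order asked, and still so for the second after the job is handed in, with the robot touching nothing.
Of flange_round, flange_square, flange_oblong only 2 to 3 are there at a start; the rules pass over those that are not, and their reading is None.
At some moment in a run one of flange_round, flange_square, flange_oblong may be knocked a few centimetres aside while the robot is not near it.
It also fails if it takes over 210 s, if anything falls off the work surface, if the arm or the gripper's body presses on something with over 40 N, if the wrist force passes 120 N, or if a joint passes its speed limit or range.

## Working session

There is one attempt and no reset: what is moved stays moved. The work goes in short steps, Python scripts to look and compute and a tool call to move; the robot and the scene stay as the last step left them, time stands still between calls to the robot, and variables do not carry over. Pictures are saved under pics/ and viewed, at most 14 in all, crops included, and the job is handed in when it is done.

Besides the shell and the picture viewer there is one more tool, called after "Call:" by a JSON object that holds its "method" and its "body", one argument or row to a line. drive_tool: Moves the arm, as the interface text tells. Its arguments: {"type":"object","properties":{"steps":{"type":"array"},"force":{"type":"number"}},"required":["steps"]}

```bash
mkdir -p pics
cat > h.py <<'E'
import numpy as np, cv2
from station import ctrl
from scipy.spatial.transform import Rotation as Ro
def grab(n,save=None):
    im=ctrl.get_image(n)
    if save: cv2.imwrite('pics/'+save,im['color'][:,:,::-1])
    return im
def ray(im,u,v):
    a=np.array([(u-im['cx'])/im['fx'],(v-im['cy'])/im['fy']]); s=a.copy()
    for _ in range(20): s=a/(1+im['k1']*(s@s))
    R=np.array(im['R']);t=np.array(im['t'])
    return -R.T@t, R.T@np.array([s[0],s[1],1.])
def onz(im,u,v,z):
    c,d=ray(im,u,v); return c+d*(z-c[2])/d[2]
def proj(im,X):
    p=np.array(im['R'])@np.array(X)+np.array(im['t']); s=p[:2]/p[2]; s=s*(1+im['k1']*(s@s))
    return s[0]*im['fx']+im['cx'],s[1]*im['fy']+im['cy']
def cloud(im):
    H,W=im['depth'].shape; v,u=np.mgrid[:H,:W]
    a=np.stack([(u-im['cx'])/im['fx'],(v-im['cy'])/im['fy']],-1); s=a.copy()
    for _ in range(20): s=a/(1+im['k1']*(s**2).sum(-1,keepdims=True))
    d=im['depth'][...,None]; P=np.concatenate([s*d,d],-1)
    return (P-np.array(im['t']))@np.array(im['R'])
E
python3 - <<'E'
from h import *
for n in ('scene','top','wrist'):
    im=grab(n,n+'0.png'); np.savez(n+'0.npz',**im)
    print(n,im['fx'],im['k1'],(-np.array(im['R']).T@im['t']).round(3),np.array(im['R']).round(2).tolist())
o=ctrl.get_obs(); print({k:np.round(v,3).tolist() for k,v in o.items()},ctrl.grip_point_offset)
a=[cv2.imread(f'pics/{n}0.png') for n in('scene','top','wrist')]
E
```

```text
scene 351.66299983587754 0.004204271809606541 [ 0.127 -0.476  0.758] [[0.76, -0.65, 0.0], [-0.49, -0.58, -0.66], [0.43, 0.5, -0.76]]
top 371.8892246199574 -0.0319765765663396 [ 0.33  -0.03   0.955] [[-0.02, -1.0, -0.01], [-0.99, 0.02, -0.17], [0.17, 0.01, -0.99]]
wrist 269.02021278591747 -0.053979757242207264 [0.097 0.621 0.374] [[0.26, 0.97, -0.0], [0.93, -0.25, 0.27], [0.26, -0.07, -0.96]]
{'t': 0.15, 'q': [1.186, 0.053, 1.614, -0.0, 1.476, -0.119], 'dq': [-0.0, -0.003, -0.004, -0.001, 0.0, -0.001], 'effort': [0.0, -39.425, -37.072, -0.0, 0.005, -0.0], 'tool_pos': [0.164, 0.603, 0.23], 'tool_rot': [-0.416, -3.114, 0.002], 'contact_force': [0.295, -0.097, -0.11], 'wrist_torque': [-0.008, 0.033, 0.04], 'grip_force': 0.0, 'opening': 0.085} 0.0187
```

View pics/top0.png

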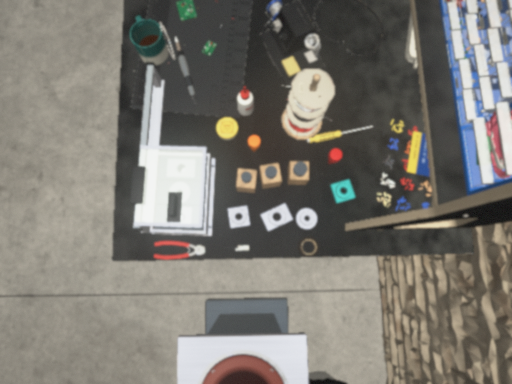

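View pics/scene0.png

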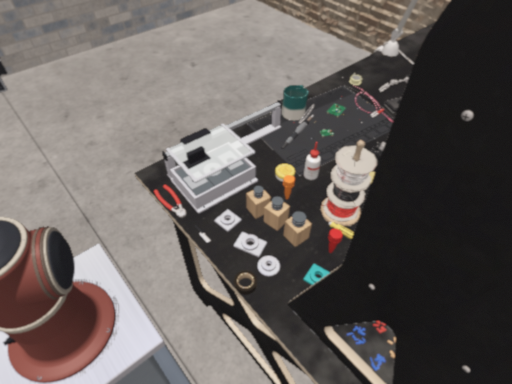

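Top view: fixture with guard around (178,190), its grip (174,206), the rail going up to (152,80). White flanges: square (238,217), oblong (276,217), round (306,218). Holders with dark-headed pins at (246,180), (270,175), (299,172). Look-alikes: orange (254,142) and red (335,155) pins, turquoise flange (343,190). None of the look-alikes match the description, so they are out. I'll confirm with an enlarged crop.

Run:
```python
from h import *
im=dict(np.load('top0.npz'))
c=im['color'][130:262,112:372,::-1]
cv2.imwrite('pics/crop0.png',cv2.resize(c,None,fx=3,fy=3,interpolation=cv2.INTER_CUBIC))
P=cloud(im)
print('bench z',np.median(P[225:235,325:335,2]))
hsv=cv2.cvtColor(im['color'],cv2.COLOR_RGB2HSV)
# white flanges
m=((hsv[...,2]>140)&(hsv[...,1]<60)).astype(np.uint8); m[:, :220]=0; m[:200]=0; m[235:]=0; m[:,325:]=0
n,l,s,ce=cv2.connectedComponentsWithStats(m)
for i in range(1,n):
    if s[i,4]<60: continue
    cs,_=cv2.findContours((l==i).astype(np.uint8),cv2.RETR_EXTERNAL,cv2.CHAIN_APPROX_NONE)
    pts=np.array([onz(im,u,v,.006)[:2]*1000 for u,v in cs[0][:,0]],np.float32)
    z=P[...,2][l==i]
    print('fl',s[i],ce[i].round(1),cv2.minAreaRect(pts),np.percentile(z,[10,50,90]).round(4))
# pin heads, by height
for nm,(u,v) in dict(a=(246,180),b=(270,175),c=(299,172)).items():
    q=P[v-16:v+14,u-16:u+16]; mm=(q[...,2]>.072); 
    vv,uu=np.nonzero(mm); uu=uu+u-16; vv=vv+v-16
    w=onz(im,uu.mean(),vv.mean(),.084)
    pt=q[mm]; print(nm,mm.sum(),uu.mean().round(1),vv.mean().round(1),w.round(4),np.median(pt[:,2]).round(4),'diam',(2*np.sqrt(mm.sum()/np.pi)*(0.955-.084)/372).round(4))
q=P[130:240,125:220]; 
for lo,hi in ((.085,.1),(.1,.118),(.135,.16)):
    mm=(q[...,2]>lo)&(q[...,2]<hi); pp=q[mm]; print(lo,mm.sum(), cv2.minAreaRect(pp[:,:2].astype(np.float32)*1000) if mm.sum()>4 else '', np.median(pp,0) if mm.sum() else '')
```

```text
bench z 0.0004019500304216554
fl [260 203  33  28 495] [276.2 216.7] ((439.35089111328125, -94.25407409667969), (49.110862731933594, 72.68070983886719), 23.45398712158203) [0.0017 0.0069 0.0166]
fl [227 205  23  23 395] [238.3 216.4] ((441.9232482910156, 2.7865028381347656), (53.27962875366211, 53.093505859375), 7.4257378578186035) [0.0011 0.0069 0.0167]
fl [296 208  21  21 350] [306.1 218.2] ((434.0872497558594, -170.58729553222656), (51.709259033203125, 51.521514892578125), 88.73502349853516) [0.002  0.0071 0.0165]
a 102 246.1 177.0 [ 0.5272 -0.02    0.084 ] 0.0835 diam 0.0267
b 131 271.0 171.7 [ 0.5391 -0.0799  0.084 ] 0.0835 diam 0.0302
c 162 300.0 168.7 [ 0.5449 -0.1501  0.084 ] 0.0838 diam 0.0336
0.085 202 ((527.2557373046875, 233.9895782470703), (21.227436065673828, 246.51846313476562), 87.71739959716797) [0.61546832 0.23145779 0.09319651]
0.1 5431 ((500.5029296875, 163.9422607421875), (172.70639038085938, 200.89398193359375), 87.0411148071289) [0.5065075  0.16222353 0.11018753]
0.135 175 ((454.4841003417969, 146.3333740234375), (16.215112686157227, 49.95288848876953), 86.92350769042969) [0.45396912 0.14479787 0.14567785]
```

View pics/crop0.png

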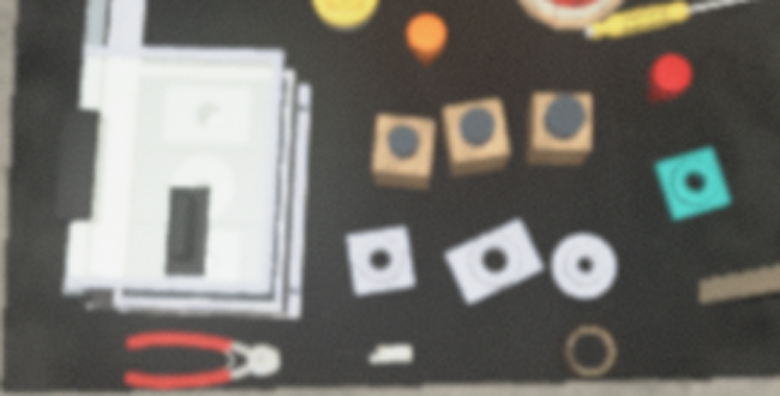

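Confirmed in the crop: grey-blue pins from left to right are round (26.7 mm), square (30.2) and oblong (33.6). The white flanges are the real ones, and the turquoise, orange and red things are look-alikes. The fixture yaw is about -3°. Next I go to the guard grip at (0.4545, 0.1463).

Call:
{"method": "drive_tool", "body": {
  "steps": [
    {"translation": [-0.83, -0.76, 0], "angular": [0, 0, 0], "gripper": 1},
    {"translation": [-0.83, -0.76, 0], "angular": [0, 0, 0], "gripper": 1},
    {"translation": [-0.83, -0.76, 0], "angular": [0, 0, 0], "gripper": 1},
    {"translation": [-0.83, -0.76, 0], "angular": [0, 0, 0], "gripper": 1},
    {"translation": [-0.83, -0.76, 0], "angular": [0, 0, 0], "gripper": 1},
    {"translation": [-0.83, -0.76, 0], "angular": [0, 0, 0], "gripper": 1},
    {"translation": [-0.83, -0.76, 0], "angular": [0, 0, -0.75], "gripper": 1},
    {"translation": [0, 0, 0], "angular": [0, 0, -0.76], "gripper": 1}
  ]
}}

```text
t: 1.15
tool_pos: [0.3337, 0.3345, 0.231]
tool_rot: [0.088, 3.14, -0.001]
contact_force: [-0.3, 0.9, 0.6]
opening: 0.0853
grip_force: 0.0
```

```bash
cat > to.py <<'E'
import sys
from h import *
def to(x,y,z,a=None):
    "print move to TCP target (m) with tool-y at world angle a (deg, mod 180), levelled"
    o=ctrl.get_obs(); R=Ro.from_rotvec(o['tool_rot']).as_matrix(); p=np.array(o['tool_pos'])
    cur=np.degrees(np.arctan2(R[1,1],R[0,1]))
    if a is None: a=cur
    a=cur+((a-cur+90)%180-90)
    c,s=np.cos(np.radians(a)),np.sin(np.radians(a))
    T=np.array([[-s,c,0],[c,s,0],[0,0,-1]]).T   # cols x,y,z tool
    # x = y cross z
    T[:,2]=[0,0,-1]; T[:,1]=[c,s,0]; T[:,0]=np.cross(T[:,1],T[:,2])
    w=np.degrees(Ro.from_matrix(R.T@T).as_rotvec())/8
    d=np.array([x,y,z])-p
    print('t',round(o['t'],2),'pos',p.round(4),'ang',cur.round(2),'q6',np.round(o['q'][5],2),'| rot units',w.round(3),'| trans units now-frame',(R.T@d/.04).round(3),'after-rot',(T.T@d/.04).round(3),'F',np.round(o['contact_force'],1),'op',np.round(o['opening'],4))
if __name__=='__main__': to(*map(float,sys.argv[1:]))
E
python3 to.py 0.4545 0.1463 0.19 86.9
```

```text
t 1.15 pos [0.3337 0.3345 0.231 ] ang 86.8 q6 -0.89 | rot units [-0.004  0.001 -0.012] | trans units now-frame [-3.278 -4.529  1.029] after-rot [-3.271 -4.535  1.026] F [-0.3  0.9  0.6] op 0.0853
```

Call:
{"method": "drive_tool", "body": {
  "steps": [
    {"translation": [-0.54, -0.75, 0], "angular": [0, 0, 0], "gripper": 1},
    {"translation": [-0.54, -0.75, 0], "angular": [0, 0, 0], "gripper": 1},
    {"translation": [-0.54, -0.75, 0], "angular": [0, 0, 0], "gripper": 1},
    {"translation": [-0.54, -0.75, 0], "angular": [0, 0, 0], "gripper": 1},
    {"translation": [-0.54, -0.75, 0], "angular": [0, 0, 0], "gripper": 1},
    {"translation": [-0.54, -0.75, 0], "angular": [0, 0, 0], "gripper": 1},
    {"translation": [-0.03, -0.03, 0.2], "angular": [0, 0, 0], "gripper": 1},
    {"translation": [0, 0, 0], "angular": [0, 0, 0], "gripper": 1}
  ]
}}

```text
t: 2.15
tool_pos: [0.4522, 0.1487, 0.2219]
tool_rot: [-0.087, -3.138, 0.0]
contact_force: [0.0, 0.8, -0.2]
opening: 0.0855
grip_force: 0.0
```

```bash
python3 - <<'E'
from h import *
im=grab('wrist','w1.png'); P=cloud(im)
mm=(P[...,2]>.135)&(P[...,2]<.155); n,l,s,c=cv2.connectedComponentsWithStats(mm.astype(np.uint8))
for i in range(1,n):
    if s[i,4]>300: print(s[i],cv2.minAreaRect(P[l==i][:,:2].astype(np.float32)*1000),np.median(P[l==i],0))
E
python3 to.py 0.4545 0.1463 0.119 86.9
```

```text
[ 243  177   19   57 1027] ((454.87457275390625, 147.49342346191406), (15.626591682434082, 48.83980178833008), 86.44026947021484) [0.4523849  0.14744905 0.14736861]
t 2.2 pos [0.4523 0.149  0.2224] ang 86.88 q6 -1.35 | rot units [-0.    -0.013 -0.002] | trans units now-frame [-0.063 -0.065  2.585] after-rot [-0.058 -0.065  2.585] F [-0.3 -0.2 -0.2] op 0.0853
```

View pics/w1.png

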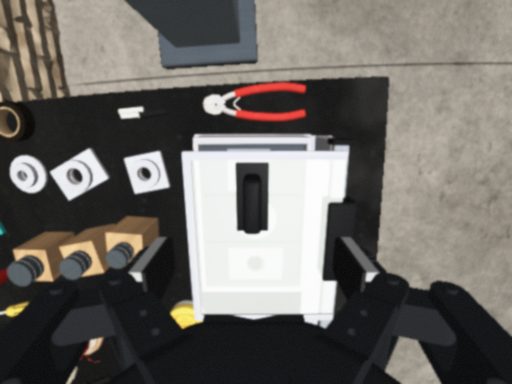

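The wrist view shows the grip at (252,198), measured at (0.4549, 0.1475), top at 0.147. Both cameras agree. Descending to grip it.

Call:
{"method": "drive_tool", "body": {
  "steps": [
    {"translation": [-0.06, -0.04, 0.6], "angular": [0, 0, 0], "gripper": 1},
    {"translation": [0, 0, 0.7], "angular": [0, 0, 0], "gripper": 0.8},
    {"translation": [0, 0, 0.7], "angular": [0, 0, 0], "gripper": 0.5},
    {"translation": [0, 0, 0.5], "angular": [0, 0, 0], "gripper": 0.4},
    {"translation": [0, 0, 0], "angular": [0, 0, 0], "gripper": 0},
    {"translation": [0, 0, 0], "angular": [0, 0, 0], "gripper": 0},
    {"translation": [0, 0, 0], "angular": [0, 0, 0], "gripper": 0},
    {"translation": [0, 0, 0], "angular": [0, 0, 0], "gripper": 0}
  ],
  "force": 30
}}

```text
t: 3.2
tool_pos: [0.454, 0.1471, 0.1219]
tool_rot: [-0.086, -3.137, -0.001]
contact_force: [-1.1, 2.1, -13.8]
opening: 0.0155
grip_force: 34.2
```

```bash
python3 to.py 0.6642 0.1357 0.119
```

```text
t 3.2 pos [0.454  0.1471 0.1219] ang 86.87 q6 -1.36 | rot units [ 0.002 -0.023  0.   ] | trans units now-frame [-5.262e+00  3.000e-03  5.600e-02] after-rot [-5.262e+00  3.000e-03  7.200e-02] F [ -1.1   2.1 -13.8] op 0.0155
```

Call:
{"method": "drive_tool", "body": {
  "steps": [
    {"translation": [-0.3, 0, 0], "angular": [0, 0, 0], "gripper": 0},
    {"translation": [-0.7, 0, 0], "angular": [0, 0, 0], "gripper": 0},
    {"translation": [-0.8, 0, 0], "angular": [0, 0, 0], "gripper": 0},
    {"translation": [-0.8, 0, 0], "angular": [0, 0, 0], "gripper": 0},
    {"translation": [-0.8, 0, 0], "angular": [0, 0, 0], "gripper": 0},
    {"translation": [-0.8, 0, 0], "angular": [0, 0, 0], "gripper": 0},
    {"translation": [-0.6, 0, 0], "angular": [0, 0, 0], "gripper": 0},
    {"translation": [-0.2, 0, 0], "angular": [0, 0, 0], "gripper": 0}
  ]
}}

```text
t: 4.2
tool_pos: [0.6562, 0.1364, 0.122]
tool_rot: [-0.086, -3.139, -0.002]
contact_force: [-1.9, 4.5, -13.0]
opening: 0.0154
grip_force: 34.5
```

```bash
python3 to.py 0.6642 0.1357 0.119
```

```text
t 4.2 pos [0.6562 0.1364 0.122 ] ang 86.84 q6 -1.42 | rot units [ 0.009 -0.013  0.   ] | trans units now-frame [-0.202 -0.006  0.074] after-rot [-0.202 -0.006  0.074] F [ -1.9   4.5 -13. ] op 0.0154
```

Call:
{"method": "drive_tool", "body": {
  "steps": [
    {"translation": [-0.1, 0, 0], "angular": [0, 0, 0], "gripper": 0},
    {"translation": [-0.1, 0, 0], "angular": [0, 0, 0], "gripper": 0},
    {"translation": [-0.05, 0, 0], "angular": [0, 0, 0], "gripper": 0},
    {"translation": [-0.05, 0, 0], "angular": [0, 0, 0], "gripper": 0},
    {"translation": [0, 0, 0], "angular": [0, 0, 0], "gripper": 0},
    {"translation": [0, 0, 0], "angular": [0, 0, 0], "gripper": 0}
  ]
}}

```text
t: 4.95
tool_pos: [0.6595, 0.1362, 0.1219]
tool_rot: [-0.084, -3.121, 0.001]
contact_force: [-25.5, 4.1, -1.3]
opening: 0.0153
grip_force: 36.0
```

Call:
{"method": "drive_tool", "body": {
  "steps": [
    {"translation": [0.05, 0, 0], "angular": [0, 0, 0], "gripper": 0.5},
    {"translation": [0, 0, 0], "angular": [0, 0, 0], "gripper": 0.5},
    {"translation": [0, 0, -0.8], "angular": [0, 0, 0], "gripper": 0.6},
    {"translation": [0, 0, -1], "angular": [0, 0, 0], "gripper": 1},
    {"translation": [1, 0, -1], "angular": [0, 0, 0], "gripper": 1},
    {"translation": [1, 0, -0.6], "angular": [0, 0, 0], "gripper": 1},
    {"translation": [1, 0, 0], "angular": [0, 0, 0], "gripper": 1},
    {"translation": [0.8, 0, 0], "angular": [0, 0, 0], "gripper": 1}
  ]
}}

```text
t: 5.95
tool_pos: [0.5139, 0.1433, 0.2632]
tool_rot: [0.087, 3.133, 0.001]
contact_force: [-0.4, -0.4, -0.3]
opening: 0.0848
grip_force: 0.0
```

```bash
python3 to.py 0.45 0.17 0.25
python3 - <<'E'
from h import *
im=grab('wrist','w2.png'); np.savez('w2.npz',**im)
im=grab('top','t2.png'); np.savez('t2.npz',**im)
c=cv2.imread('pics/t2.png')[60:262,112:352]; 
a=cv2.resize(c,None,fx=2.4,fy=2.4,interpolation=cv2.INTER_CUBIC); 
b=cv2.imread('pics/w2.png')
cv2.imwrite('pics/t2c.png',a)
E
```

```text
t 5.95 pos [0.5139 0.1433 0.2632] ang 86.81 q6 -1.38 | rot units [ 0.004  0.054 -0.   ] | trans units now-frame [1.635 0.577 0.318] after-rot [1.633 0.577 0.33 ] F [-0.4 -0.4 -0.3] op 0.0848
```

View pics/w2.png

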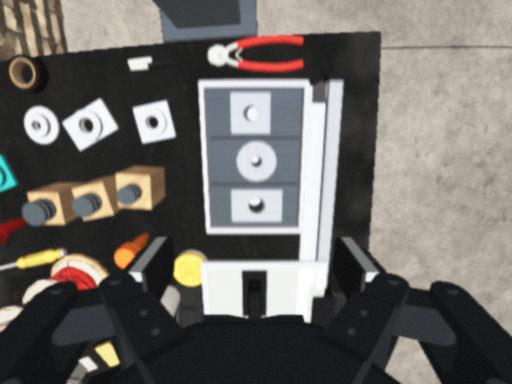

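Wrist view 2: the guard is open. From near to far the stations are square (252,113), round (257,160) and oblong (256,205). Now I measure the fixture, slides and flanges.

```bash
cat > meas.py <<'E'
from h import *
def comps(im,mask,z,roi,amin=80):
    u0,v0,u1,v1=roi; m=np.zeros(mask.shape,np.uint8); m[v0:v1,u0:u1]=mask[v0:v1,u0:u1]
    n,l,s,ce=cv2.connectedComponentsWithStats(m); out=[]
    for i in range(1,n):
        if s[i,4]<amin: continue
        cs,_=cv2.findContours((l==i).astype(np.uint8),cv2.RETR_EXTERNAL,cv2.CHAIN_APPROX_NONE)
        c=max(cs,key=len)[:,0]
        p=np.array([onz(im,u,v,z)[:2]*1000 for u,v in c],np.float32)
        out.append((s[i,4],ce[i].round(1),cv2.minAreaRect(p),np.array(cv2.minEnclosingCircle(p)[0]).round(1),p))
    return out
E
python3 - <<'E'
from meas import *
im=dict(np.load('w2.npz')); hsv=cv2.cvtColor(im['color'],cv2.COLOR_RGB2HSV); V,S=hsv[...,2],hsv[...,1]
P=cloud(im)
f=lambda r:[tuple(np.round(a,1)) if np.ndim(a) else round(a,1) for a in r]
print('V samples',V[113,238],V[113,215],V[85,230],V[150,203],V[121,142])
print('flanges'); 
for o in comps(im,(V>150)&(S<60),.006,(20,90,190,160)): print(o[0],o[1],f(o[2]),o[3])
print('slides')
for o in comps(im,(V>175),.0495,(208,88,300,230)): print(o[0],o[1],f(o[2]),o[3])
# tray rim outer by depth
m=(P[...,2]>.051)&(P[...,2]<.061)
for o in comps(im,m,.056,(180,70,345,245)): print('rim',o[0],o[1],f(o[2]))
m=(P[...,2]>.09)&(P[...,2]<.1)
for o in comps(im,m,.094,(290,70,365,300)): print('rail',o[0],o[1],f(o[2]))
# pins by depth, head top
m=(P[...,2]>.076)&(P[...,2]<.09)
for o in comps(im,m,.084,(10,150,180,240),40): print('pin',o[0],o[1],f(o[2]),o[3])
# holes: dark/bright inside
for nm,(u,v) in dict(sq=(252,113),ro=(257,160),ob=(256,205)).items():
    print(nm); print(V[v-9:v+10:1,u-10:u+11])
E
```

```text
V samples 236 126 238 248 249
flanges
1502 [ 89.9 124.3] [(np.float64(437.7), np.float64(-94.7)), (np.float64(50.0), np.float64(73.1)), 23.6] [438.6 -94.2]
1253 [154.  121.5] [(np.float64(440.8), np.float64(2.9)), (np.float64(53.3), np.float64(52.8)), 7.5] [440.3   2.4]
980 [ 41.  124.7] [(np.float64(432.7), np.float64(-170.9)), (np.float64(54.8), np.float64(54.5)), 38.7] [ 432.5 -170.6]
slides
1667 [250.2 112.4] [(np.float64(437.7), np.float64(143.2)), (np.float64(51.4), np.float64(51.8)), 87.7] [437.8 143.5]
1248 [256.1 160.6] [(np.float64(499.9), np.float64(148.2)), (np.float64(53.2), np.float64(53.8)), 41.3] [499.7 148.2]
377 [248.4 223.5] [(np.float64(564.8), np.float64(140.9)), (np.float64(130.6), np.float64(65.0)), 86.8] [567.8 140.7]
1556 [256.2 204.7] [(np.float64(561.6), np.float64(145.0)), (np.float64(71.5), np.float64(47.0)), 86.8] [562.2 145.2]
rim 2662 [253.5 154.3] [(np.float64(501.2), np.float64(144.8)), (np.float64(136.4), np.float64(199.8)), 87.2]
rail 2533 [329.2 170.6] [(np.float64(540.2), np.float64(233.9)), (np.float64(23.7), np.float64(270.1)), 87.8]
pin 346 [1
[... 4740 characters left out ...]
6 137  87  67  70  71  69  67  61  54  51  47  51  72 102 135
  176 214 231]
 [235 229 208 158 108  75  61  60  58  56  53  53  48  51  61  83 116 148
  186 219 231]
 [234 231 217 184 140 102  80  66  60  56  54  51  53  63  77 106 138 171
  202 226 233]
 [234 232 226 206 174 138 107  87  77  67  66  63  73  84 105 132 166 194
  216 229 234]
 [233 233 230 222 202 175 147 124 109  97  89  91 103 118 138 169 191 212
  227 233 235]
 [233 234 233 229 219 202 184 166 151 139 132 136 144 157 174 195 214 226
  231 234 234]
 [234 234 234 231 230 222 211 201 190 182 178 178 185 193 203 217 227 230
  234 235 234]
 [235 234 234 234 233 230 228 223 218 213 210 210 212 216 224 229 232 233
  234 234 235]]
```

View pics/t2c.png

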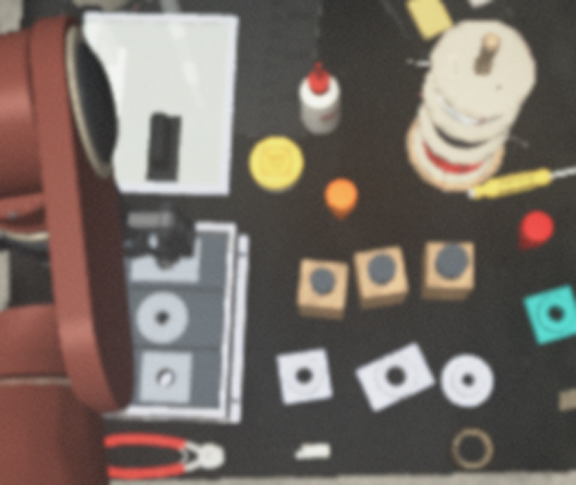

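All three stations are located: fixture origin about (0.4998, 0.1442), yaw -3.1°. The slides are off by -4.2 (square), +4.0 (round) and +4.2 mm (oblong), which agrees with the 3 to 4.5 mm stated. The square flange is first.

```bash
python3 to.py 0.441 0.003 0.13 97.5
```

```text
t 6.05 pos [0.5129 0.1436 0.2626] ang 86.87 q6 -1.38 | rot units [-0.     0.044 -1.329] | trans units now-frame [ 1.624 -3.61   3.303] after-rot [ 2.242 -3.251  3.315] F [0.6 1.2 0.4] op 0.0854
```

Call:
{"method": "drive_tool", "body": {
  "steps": [
    {"translation": [0, 0, 0], "angular": [0, 0.02, -0.66], "gripper": 0.7},
    {"translation": [0, 0, 0], "angular": [0, 0.02, -0.67], "gripper": 0.7},
    {"translation": [0.56, -0.81, 0.2], "angular": [0, 0, 0], "gripper": 0.7},
    {"translation": [0.56, -0.81, 0.8], "angular": [0, 0, 0], "gripper": 0.7},
    {"translation": [0.56, -0.81, 1], "angular": [0, 0, 0], "gripper": 0.7},
    {"translation": [0.56, -0.82, 1], "angular": [0, 0, 0], "gripper": 0.7},
    {"translation": [0, 0, 0.3], "angular": [0, 0, 0], "gripper": 0.7},
    {"translation": [0, 0, 0], "angular": [0, 0, 0], "gripper": 0.7}
  ]
}}

```text
t: 7.05
tool_pos: [0.4419, 0.0027, 0.1287]
tool_rot: [0.204, -3.131, 0.0]
contact_force: [0.3, -0.2, 0.3]
opening: 0.0594
grip_force: 0.0
```

```bash
python3 - <<'E'
from meas import *
im=grab('wrist','w3.png'); hsv=cv2.cvtColor(im['color'],cv2.COLOR_RGB2HSV); V,S=hsv[...,2],hsv[...,1]
for o in comps(im,(V>150)&(S<60),.006,(0,0,512,260),400): print(o[0],o[1],o[2],o[3])
for n in('sq',): print(proj(im,[.441,.003,.006]))
E
python3 to.py 0.441 0.003 0.006 97.5
```

```text
28501 [342.1  47.6] ((283.7743835449219, 46.39891052246094), (106.29283905029297, 409.2733154296875), 0.4480152428150177) [310.5  47.2]
460 [255.4 109.3] ((363.44671630859375, -4.219799041748047), (13.064233779907227, 34.48957824707031), 1.4144468307495117) [362.2  -4.3]
825 [373.7 123.2] ((360.21728515625, 111.42627716064453), (41.21947479248047, 29.820566177368164), 89.02887725830078) [360.1 113.2]
1990 [ 85.2 161.5] ((435.2485046386719, -170.6476287841797), (53.27930450439453, 54.11199951171875), 6.551608562469482) [ 434.9 -170.7]
2919 [159.3 176.2] ((440.6476745605469, -94.35017395019531), (47.58748245239258, 72.09011840820312), 23.68765640258789) [440.6 -94.3]
3756 [396.2 193.4] ((447.6653137207031, 169.44586181640625), (197.38404846191406, 93.23529815673828), 86.88605499267578) [443.8 169.7]
2264 [253.3 190.7] ((443.2400817871094, 3.094287872314453), (50.81089782714844, 51.65957260131836), 7.476816177368164) [443.3   3.3]
2701 [409.2 219.2] ((452.913818359375, 173.7293701171875), (61.88236999511719, 62.09211349487305), 87.01741027832031) [453.  173.4]
(np.float64(253.52941270722843), np.float64(189.46797661288244))
t 7.1 pos [0.4426 0.0029 0.1297] ang 97.5 q6 -1.86 | rot units [-0.003 -0.016 -0.   ] | trans units now-frame [0.034 0.009 3.092] after-rot [0.04  0.007 3.092] F [ 1.8 -0.3  0.3] op 0.0597
```

View pics/w3.png

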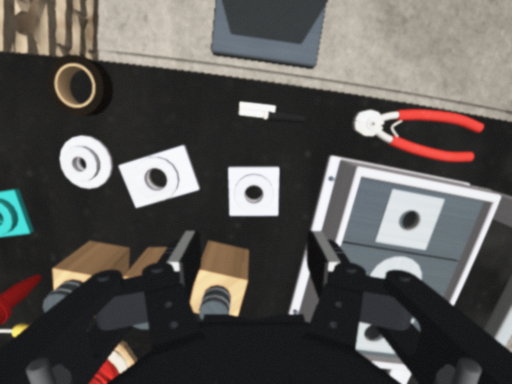

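Call:
{"method": "drive_tool", "body": {
  "steps": [
    {"translation": [0, 0, 0.6], "angular": [0, 0, 0], "gripper": 0.7},
    {"translation": [0, 0, 0.9], "angular": [0, 0, 0], "gripper": 0.7},
    {"translation": [0, 0, 0.9], "angular": [0, 0, 0], "gripper": 0.7},
    {"translation": [0, 0, 0.5], "angular": [0, 0, 0], "gripper": 0.7},
    {"translation": [0, 0, 0.17], "angular": [0, 0, 0], "gripper": 0.6},
    {"translation": [0, 0, 0], "angular": [0, 0, 0], "gripper": 0.4},
    {"translation": [0, 0, 0], "angular": [0, 0, 0], "gripper": 0.3},
    {"translation": [0, 0, 0], "angular": [0, 0, 0], "gripper": 0.3}
  ],
  "force": 40
}}

```text
t: 8.1
tool_pos: [0.4413, 0.003, 0.0062]
tool_rot: [0.205, -3.132, 0.0]
contact_force: [0.2, 0.8, 1.7]
opening: 0.0376
grip_force: 40.5
```

Call:
{"method": "drive_tool", "body": {
  "steps": [
    {"translation": [0, 0, -0.5], "angular": [0, 0, 0], "gripper": 0.3},
    {"translation": [0, 0, -1], "angular": [0, 0, 0], "gripper": 0.3},
    {"translation": [0, 0, -1], "angular": [0, 0, 0], "gripper": 0.3},
    {"translation": [0, 0.5, -0.5], "angular": [0, 0, 0], "gripper": 0.3},
    {"translation": [0, 1, 0], "angular": [0, 0, 0.4], "gripper": 0.3},
    {"translation": [0, 1, 0], "angular": [0, 0, 0.5], "gripper": 0.3},
    {"translation": [0, 0.6, 0], "angular": [0, 0, 0.42], "gripper": 0.3},
    {"translation": [0, 0, 0], "angular": [0, 0, 0], "gripper": 0.3}
  ]
}}

```text
t: 9.1
tool_pos: [0.4296, 0.1274, 0.1252]
tool_rot: [-0.079, -3.135, 0.001]
contact_force: [0.4, 0.2, -1.1]
opening: 0.038
grip_force: 40.5
```

```bash
python3 to.py 0.4372 0.1465 0.0565 86.9
```

```text
t 9.1 pos [0.4296 0.1274 0.1252] ang 87.11 q6 -1.4 | rot units [-0.004 -0.038  0.026] | trans units now-frame [-0.176  0.487  1.717] after-rot [-0.165  0.487  1.718] F [ 0.4  0.2 -1.1] op 0.038
```

Call:
{"method": "drive_tool", "body": {
  "steps": [
    {"translation": [-0.17, 0.49, 0], "angular": [0, -0.03, 0.026], "gripper": 0.3},
    {"translation": [0, 0, 0.7], "angular": [0, 0, 0], "gripper": 0.3},
    {"translation": [0, 0, 0.7], "angular": [0, 0, 0], "gripper": 0.3},
    {"translation": [0, 0, 0.2], "angular": [0, 0, 0], "gripper": 0.3},
    {"translation": [0, 0, 0.08], "angular": [0, 0, 0], "gripper": 0.3},
    {"translation": [0, 0, 0], "angular": [0, 0, 0], "gripper": 0.3}
  ]
}}

```text
t: 9.85
tool_pos: [0.4384, 0.1454, 0.0587]
tool_rot: [0.09, 3.14, -0.0]
contact_force: [0.3, -0.3, -1.0]
opening: 0.0379
grip_force: 40.6
```

```bash
python3 to.py 0.4372 0.1465 0.0565 86.9
```

```text
t 9.85 pos [0.4384 0.1454 0.0587] ang 86.71 q6 -1.35 | rot units [-0.002  0.002 -0.024] | trans units now-frame [0.03  0.026 0.055] after-rot [0.03  0.026 0.055] F [ 0.3 -0.3 -1. ] op 0.0379
```

Call:
{"method": "drive_tool", "body": {
  "steps": [
    {"translation": [0.03, 0.03, 0.05], "angular": [0, 0, -0.02], "gripper": 0.3},
    {"translation": [0, 0, 0.03], "angular": [0, 0, 0], "gripper": 0.3},
    {"translation": [0, 0, 0], "angular": [0, 0, 0], "gripper": 0.3},
    {"translation": [0, 0, 0], "angular": [0, 0, 0], "gripper": 0.55},
    {"translation": [0, 0, 0], "angular": [0, 0, 0], "gripper": 0.65},
    {"translation": [0, 0, -0.6], "angular": [0, 0, 0], "gripper": 0.65},
    {"translation": [0, 0, -1], "angular": [0, 0, 0], "gripper": 0.65},
    {"translation": [0, 0, -1], "angular": [0, 0, 0], "gripper": 0.65}
  ]
}}

```text
t: 10.85
tool_pos: [0.4362, 0.1468, 0.1591]
tool_rot: [-0.085, -3.138, 0.001]
contact_force: [0.5, -0.4, 0.0]
opening: 0.0555
grip_force: 0.0
```

```bash
python3 to.py 0.54 -0.08 0.19 86.9
python3 - <<'E'
from meas import *
im=grab('wrist','w4.png'); hsv=cv2.cvtColor(im['color'],cv2.COLOR_RGB2HSV); V,S=hsv[...,2],hsv[...,1]
u,v=map(int,proj(im,[.4385,.146,.0555])); print(u,v)
c=im['color'][max(v-70,0):v+70,max(u-90,0):u+90,::-1]; cv2.imwrite('pics/w4c.png',cv2.resize(c,None,fx=3,fy=3))
P=cloud(im)
m=(P[...,2]>.060)&(P[...,2]<.07)
for o in comps(im,m,.0655,(u-60,v-60,u+60,v+60),100): print('hub',o[0],o[1],o[2],o[3])
m=(P[...,2]>.0525)&(P[...,2]<.07)
for o in comps(im,m,.0555,(u-60,v-60,u+60,v+60),100): print('plate',o[0],o[1],o[2],o[3])
E
```

```text
t 10.85 pos [0.4362 0.1468 0.1591] ang 86.88 q6 -1.35 | rot units [-0.005 -0.016 -0.002] | trans units now-frame [-2.899 -5.521 -0.775] after-rot [-2.899 -5.521 -0.773] F [ 0.5 -0.4  0. ] op 0.0555
252 197
hub 1131 [253.9 198.7] ((437.0011291503906, 147.4302520751953), (38.70675277709961, 39.25150680541992), 86.94208526611328) [437.1 147.3]
plate 1059 [251.7 162.1] ((404.3116149902344, 146.84254455566406), (110.55062866210938, 7.490023612976074), 86.91971588134766) [407.7 146.7]
plate 2441 [253.9 195.6] ((437.6447448730469, 147.2926483154297), (50.16474914550781, 49.67530059814453), 86.94266510009766) [437.8 147.4]
```

View pics/w4c.png

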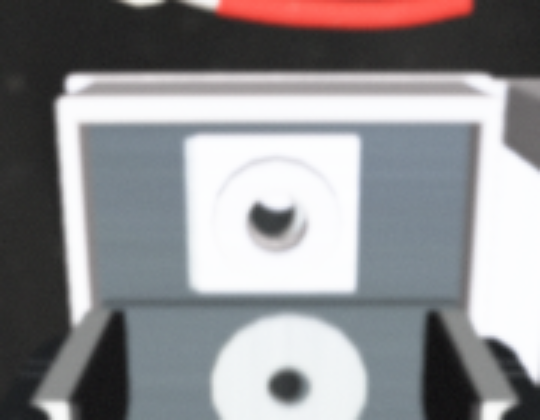

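The square flange lies at (437.6,147.4), its edges parallel to the fixture (crop: plate centred around (275,215)). Next is its pin, the middle 30 mm one.

Call:
{"method": "drive_tool", "body": {
  "steps": [
    {"translation": [-0.2, -0.4, -0.5], "angular": [0, 0, 0], "gripper": 0.65},
    {"translation": [-0.38, -0.73, -0.3], "angular": [0, 0, 0], "gripper": 0.65},
    {"translation": [-0.38, -0.73, 0], "angular": [0, 0, 0], "gripper": 0.65},
    {"translation": [-0.38, -0.73, 0], "angular": [0, 0, 0], "gripper": 0.65},
    {"translation": [-0.38, -0.73, 0], "angular": [0, 0, 0], "gripper": 0.65},
    {"translation": [-0.38, -0.73, 0], "angular": [0, 0, 0], "gripper": 0.65},
    {"translation": [-0.38, -0.73, 0], "angular": [0, 0, 0], "gripper": 0.65},
    {"translation": [-0.38, -0.73, 0], "angular": [0, 0, 0], "gripper": 0.65}
  ]
}}

```text
t: 11.9
tool_pos: [0.5392, -0.0804, 0.19]
tool_rot: [-0.086, -3.139, 0.001]
contact_force: [0.2, 0.1, -0.1]
opening: 0.0553
grip_force: 0.0
```

```bash
cat > pins.py <<'E'
from meas import *
im=grab('wrist','wp.png'); P=cloud(im); hsv=cv2.cvtColor(im['color'],cv2.COLOR_RGB2HSV)
m=(P[...,2]>.0795)&(P[...,2]<.09)
for o in comps(im,m,.084,(0,0,512,300),60): print('pin top',o[0],o[1],o[2],'depth med',np.median(P[...,:2][m&(abs(np.mgrid[:384,:512][1]-o[1][0])<25)&(abs(np.mgrid[:384,:512][0]-o[1][1])<25)],0)*1000)
im=grab('top'); P=cloud(im); m=(P[...,2]>.0795)&(P[...,2]<.09)
for o in comps(im,m,.084,(230,150,320,200),60): print('T pin',o[0],o[1],o[2])
V=cv2.cvtColor(im['color'],cv2.COLOR_RGB2HSV)
for o in comps(im,(V[...,2]>140)&(V[...,1]<60),.006,(220,195,325,235),60): print('T fl',o[0],o[1],o[2])
print('spool max',[np.round(P[80:140,280:335,2].max(),3)])
E
python3 pins.py; python3 to.py 0.5391 -0.0799 0.12 86.9
```

```text
pin top 289 [ 9.1 70.7] ((411.01141357421875, -296.0066833496094), (19.07847785949707, 19.914844512939453), 83.49242401123047) depth med [ 411.35976083 -293.96346085]
pin top 559 [316.5 181.5] ((529.8406982421875, -19.6529541015625), (26.291837692260742, 24.69438362121582), 24.41119384765625) depth med [529.59595796 -19.56837805]
pin top 715 [254.5 196. ] ((541.0179443359375, -79.32286071777344), (28.08769416809082, 30.05715560913086), 86.91864776611328) depth med [540.52201927 -79.25677906]
pin top 917 [182.8 205.8] ((546.970458984375, -149.80184936523438), (33.91120529174805, 33.89333724975586), 86.88397979736328) depth med [ 546.73619438 -149.68705041]
pin top 527 [104.3 240.6] ((580.3801879882812, -236.42828369140625), (27.11602020263672, 28.92355728149414), 38.53952407836914) depth med [ 581.41628772 -238.37479091]
pin top 431 [293.7 265.7] ((618.5144653320312, -43.247474670410156), (28.979345321655273, 21.93963623046875), 6.733593940734863) depth med [620.50720322 -41.74613455]
T pin 63 [297.6 166.7] ((550.62744140625, -143.82713317871094), (16.01128387451172, 25.357065200805664), 76.493896484375)
T fl 265 [308.1 219.6] ((429.74542236328125, -175.1741485595703), (41.88827896118164, 55.61175537109375), 48.38101577758789)
spool max [np.float64(0.955)]
t 12.0 pos [ 0.5396 -0.0817  0.1901] ang 86.71 q6 -1.8 | rot units [-0.009 -0.01  -0.024] | trans units now-frame [0.012 0.047 1.752] after-rot [0.014 0.045 1.752] F [-0.3  0.1  0.1] op 0.0555
```

View pics/wp.png

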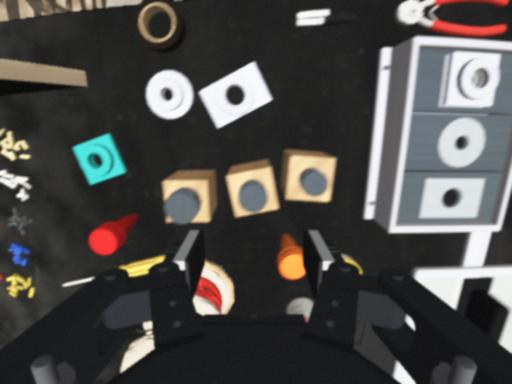

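The real pins are grey, sitting in wooden holders at (316,181), (254,196) and (183,206). The orange one (290,262) and the red one (105,240) are look-alikes. The middle pin, at (0.5405,-0.0795), is the 30 mm square pin. Gripping its head.

Call:
{"method": "drive_tool", "body": {
  "steps": [
    {"translation": [-0.02, 0.05, 0.3], "angular": [0, 0, -0.02], "gripper": 0.5},
    {"translation": [0, 0, 0.9], "angular": [0, 0, 0], "gripper": 0.5},
    {"translation": [0, 0, 0.9], "angular": [0, 0, 0], "gripper": 0.5},
    {"translation": [0, 0, 0.8], "angular": [0, 0, 0], "gripper": 0.5},
    {"translation": [0, 0, 0.25], "angular": [0, 0, 0], "gripper": 0.5},
    {"translation": [0, 0, 0], "angular": [0, 0, 0], "gripper": 0.2},
    {"translation": [0, 0, 0], "angular": [0, 0, 0], "gripper": 0.1},
    {"translation": [0, 0, 0], "angular": [0, 0, 0], "gripper": 0.1}
  ],
  "force": 80
}}

```text
t: 13.0
tool_pos: [0.5387, -0.0779, 0.0646]
tool_rot: [-0.08, -3.137, 0.003]
contact_force: [-4.6, -3.4, -2.8]
opening: 0.0273
grip_force: 78.9
```

Call:
{"method": "drive_tool", "body": {
  "steps": [
    {"translation": [0, 0, -0.4], "angular": [0, 0, 0], "gripper": 0.1},
    {"translation": [0, 0, -0.7], "angular": [0, 0, 0], "gripper": 0.1},
    {"translation": [0, 0, -0.9], "angular": [0, 0, 0], "gripper": 0.1},
    {"translation": [0, 0, -0.9], "angular": [0, 0, 0], "gripper": 0.1},
    {"translation": [0, 0, -0.5], "angular": [0, 0, 0], "gripper": 0.1},
    {"translation": [0, 0, 0], "angular": [0, 0, 0], "gripper": 0.1}
  ]
}}

```text
t: 13.75
tool_pos: [0.5413, -0.0775, 0.2036]
tool_rot: [0.081, 3.136, -0.002]
contact_force: [0.4, 0.2, -0.8]
opening: 0.027
grip_force: 79.2
```

```bash
python3 to.py 0.4379 0.1465 0.19 86.9
python3 - <<'E'
from meas import *
im=grab('wrist','w5.png'); P=cloud(im)
o=ctrl.get_obs(); p=o['tool_pos'];print(p, proj(im,p), proj(im,np.array(p)-[0,0,.06]))
E
```

```text
t 13.75 pos [ 0.5413 -0.0775  0.2036] ang 87.06 q6 -1.8 | rot units [-0.009  0.031  0.02 ] | trans units now-frame [2.871 5.46  0.321] after-rot [2.885 5.452 0.34 ] F [ 0.4  0.2 -0.8] op 0.027
[ 0.54017463 -0.0772743   0.20125927] (np.float64(253.23349176506892), np.float64(239.18154269894256)) (np.float64(253.42014617620026), np.float64(207.0258486477298))
```

View pics/w5.png

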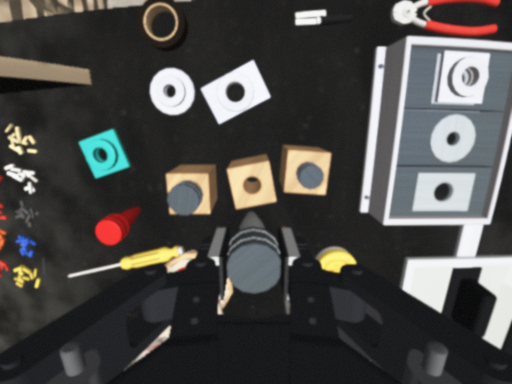

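The pin is held: head at (253,262), tip near (252,212). Checking its tilt from the depth readings.

```bash
cat > held.py <<'E'
from meas import *
def held():
    im=grab('wrist'); P=cloud(im); o=ctrl.get_obs(); p=np.array(o['tool_pos']); D=P-p; print('TCP',p.round(4))
    near=(im['depth']>0)&(np.hypot(D[...,0],D[...,1])<.03)
    for a,b in ((.012,.025),(-.01,-.002),(-.02,-.01),(-.03,-.02),(-.04,-.03),(-.05,-.04),(-.066,-.05)):
        m=near&(D[...,2]>a)&(D[...,2]<b); q=D[m]*1000
        if m.sum()>8: print((a,b),m.sum(),'x',np.percentile(q[:,0],[2,50,98]).round(1),'y',np.percentile(q[:,1],[2,50,98]).round(1))
if __name__=='__main__': held()
E
python3 held.py
```

```text
TCP [ 0.5394 -0.0771  0.1997]
(0.012, 0.025) 3280 x [-12.2  -1.1  17.5] y [-23.6   0.1  24.9]
(-0.02, -0.01) 64 x [-4.  -3.3 -0.3] y [-7.6 -1.2  5.2]
(-0.03, -0.02) 114 x [-4.  -2.9  1.2] y [-9.  -1.3  6.5]
(-0.04, -0.03) 41 x [-3.5 -2.   0.6] y [-7.3 -1.4  4.3]
(-0.05, -0.04) 22 x [-1.8 -0.5  1.1] y [-6.  -2.   2.4]
(-0.066, -0.05) 14 x [-0.1  0.7  2.9] y [-5.6 -1.8  1.8]
```

```bash
python3 to.py 0.435 0.1475 0.19 86.9
```

```text
t 13.85 pos [ 0.5394 -0.0771  0.1997] ang 87.05 q6 -1.8 | rot units [ 0.    -0.016  0.019] | trans units now-frame [2.894 5.474 0.249] after-rot [2.909 5.466 0.242] F [-0.  -0.4 -0.7] op 0.0272
```

Call:
{"method": "drive_tool", "body": {
  "steps": [
    {"translation": [0.36, 0.68, 0], "angular": [0, 0, 0.02], "gripper": 0.1},
    {"translation": [0.36, 0.68, 0], "angular": [0, 0, 0], "gripper": 0.1},
    {"translation": [0.36, 0.68, 0], "angular": [0, 0, 0], "gripper": 0.1},
    {"translation": [0.36, 0.68, 0], "angular": [0, 0, 0], "gripper": 0.1},
    {"translation": [0.36, 0.68, 0], "angular": [0, 0, 0], "gripper": 0.1},
    {"translation": [0.36, 0.68, 0], "angular": [0, 0, 0], "gripper": 0.1},
    {"translation": [0.36, 0.68, 0], "angular": [0, 0, 0], "gripper": 0.1},
    {"translation": [0.36, 0.68, 0.2], "angular": [0, 0, 0], "gripper": 0.1}
  ]
}}

```text
t: 14.85
tool_pos: [0.4353, 0.1469, 0.1909]
tool_rot: [-0.086, -3.137, 0.001]
contact_force: [-0.3, 0.7, -1.0]
opening: 0.0271
grip_force: 79.2
```

```bash
python3 to.py 0.435 0.1475 0.14 86.9; python3 held.py;  python3 - <<'E'
from meas import *
im=grab('wrist'); P=cloud(im)
m=(P[...,2]>.060)&(P[...,2]<.07)
for o in comps(im,m,.0655,(150,120,350,260),100): print('hub',o[0],o[1],o[2],o[3])
E
```

```text
t 14.85 pos [0.4353 0.1469 0.1909] ang 86.87 q6 -1.35 | rot units [-0.005 -0.025 -0.003] | trans units now-frame [0.005 0.015 1.272] after-rot [0.009 0.014 1.272] F [-0.3  0.7 -1. ] op 0.0271
TCP [0.4331 0.1492 0.189 ]
(0.012, 0.025) 3265 x [-10.7   0.4  18.9] y [-25.7  -2.1  22.6]
(-0.02, -0.01) 67 x [-2.8 -1.8  0.8] y [-9.9 -4.   2.8]
(-0.03, -0.02) 112 x [-2.8 -1.5  2.4] y [-11.2  -3.1   4.4]
(-0.04, -0.03) 42 x [-2.  -0.9  1.9] y [-9.5 -3.2  2.1]
(-0.05, -0.04) 25 x [-0.3  0.8  2.9] y [-8.8 -3.9  0.2]
(-0.066, -0.05) 12 x [1.3 2.4 4. ] y [-7.9 -4.4 -1.1]
hub 889 [251.4 194.1] ((436.8801574707031, 147.38955688476562), (38.26978302001953, 38.380455017089844), 87.03366088867188) [437.2 147.2]
```

Call:
{"method": "drive_tool", "body": {
  "steps": [
    {"translation": [0.02, 0.04, 0.4], "angular": [0, 0, 0], "gripper": 0.1},
    {"translation": [0, 0, 0.5], "angular": [0, 0, 0], "gripper": 0.1},
    {"translation": [0, 0, 0.5], "angular": [0, 0, 0], "gripper": 0.1},
    {"translation": [0, 0, 0.35], "angular": [0, 0, 0], "gripper": 0.1},
    {"translation": [0, 0, 0.25], "angular": [0, 0, 0], "gripper": 0.1},
    {"translation": [0, 0, 0.2], "angular": [0, 0, 0], "gripper": 0.1},
    {"translation": [0, 0, 0], "angular": [0, 0, 0], "gripper": 0.1}
  ]
}}

```text
t: 15.82
tool_pos: [0.4354, 0.1476, 0.104]
tool_rot: [-0.086, -3.138, 0.001]
contact_force: [0.6, 0.9, -1.1]
opening: 0.0273
grip_force: 79.2
```

Call:
{"method": "drive_tool", "body": {
  "steps": [
    {"translation": [0, 0.02, 0.15], "angular": [0, 0, 0], "gripper": 0.1},
    {"translation": [0, 0, 0.15], "angular": [0, 0, 0], "gripper": 0.1},
    {"translation": [0, 0, 0.15], "angular": [0, 0, 0], "gripper": 0.1},
    {"translation": [0, 0, 0], "angular": [0, 0, 0], "gripper": 0.1}
  ]
}}

```text
t: 16.32
tool_pos: [0.4355, 0.1482, 0.0859]
tool_rot: [-0.085, -3.139, 0.002]
contact_force: [-0.0, -1.6, -1.3]
opening: 0.0274
grip_force: 79.2
```

Call:
{"method": "drive_tool", "body": {
  "steps": [
    {"translation": [0, 0, 0.12], "angular": [0, 0, 0], "gripper": 0.1},
    {"translation": [0, 0, 0.12], "angular": [0, 0, 0], "gripper": 0.1},
    {"translation": [0, 0, 0.12], "angular": [0, 0, 0], "gripper": 0.1},
    {"translation": [0, 0, 0.05], "angular": [0, 0, 0], "gripper": 0.1},
    {"translation": [0, 0, 0], "angular": [0, 0, 0], "gripper": 0.1}
  ]
}}

```text
t: 16.95
tool_pos: [0.4355, 0.1486, 0.0697]
tool_rot: [-0.085, -3.139, 0.0]
contact_force: [-0.8, 1.2, -1.6]
opening: 0.0278
grip_force: 79.1
```

Call:
{"method": "drive_tool", "body": {
  "steps": [
    {"translation": [0, 0, 0.06], "angular": [0, 0, 0], "gripper": 0.1},
    {"translation": [0, 0, 0.06], "angular": [0, 0, 0], "gripper": 0.1},
    {"translation": [0, 0, 0], "angular": [0, 0, 0], "gripper": 0.1}
  ]
}}

```text
t: 17.32
tool_pos: [0.4363, 0.149, 0.0685]
tool_rot: [-0.085, -3.139, -0.0]
contact_force: [-9.7, -1.4, 18.2]
opening: 0.0273
grip_force: 81.2
```

The pin bottoms out at about the home height, with 18 N of reaction. Release, rise and check the head's height.

Call:
{"method": "drive_tool", "body": {
  "steps": [
    {"translation": [0, 0, -0.1], "angular": [0, 0, 0], "gripper": 0.1},
    {"translation": [0, 0, 0], "angular": [0, 0, 0], "gripper": 0.4},
    {"translation": [0, 0, 0], "angular": [0, 0, 0], "gripper": 0.5},
    {"translation": [0, 0, -0.5], "angular": [0, 0, 0], "gripper": 0.5},
    {"translation": [0, 0, -1], "angular": [0, 0, 0], "gripper": 0.6},
    {"translation": [0, 0, -1], "angular": [0, 0, 0], "gripper": 0.6},
    {"translation": [0, 0, -1], "angular": [0, 0, 0], "gripper": 0.6},
    {"translation": [0, 0, 0], "angular": [0, 0, 0], "gripper": 0.6}
  ]
}}

```text
t: 18.32
tool_pos: [0.4381, 0.1488, 0.2133]
tool_rot: [0.085, 3.134, 0.001]
contact_force: [0.1, 0.4, 0.2]
opening: 0.0513
grip_force: 0.0
```

```bash
cat > chk.py <<'E'
from meas import *
im=grab('wrist','wchk.png'); P=cloud(im); hsv=cv2.cvtColor(im['color'],cv2.COLOR_RGB2HSV); V,S=hsv[...,2],hsv[...,1]
m=(P[...,2]>.0775)&(P[...,2]<.1)&(P[...,1]>.1)&(P[...,1]<.19)&(P[...,0]<.61)
for o in comps(im,m,.0895,(0,0,512,384),100):
    u,v=o[1].astype(int); print('head',o[0],o[1],o[2][:2],'z',np.median(P[v-4:v+5,u-4:u+5,2]).round(4))
for nm,c in dict(sq=(.4379,.1476),ro=(.4998,.1442),ob=(.5617,.1408)).items():
    d=np.hypot(P[...,0]-c[0],P[...,1]-c[1]); q=P[...,2][(d<.024)&(im['depth']>0)]; print(nm,len(q),np.percentile(q,[5,50,95]).round(4) if len(q) else '')
for o in comps(im,(V>150)&(S<60)&(P[...,2]<.03)&(P[...,1]<.1),.006,(0,0,512,384),500): print('flange',o[0],o[1],o[2])
E
python3 chk.py; python3 to.py .44 -.0944 .13 113.6
```

```text
head 676 [252.3 189. ] ((437.8310546875, 147.69129943847656), (28.744001388549805, 30.7698974609375)) z 0.0902
sq 9152 [0.0653 0.3003 0.3156]
ro 1104 [0.0395 0.0501 0.0513]
ob 950 [0.0263 0.0501 0.0514]
flange 11538 [122.6  57.1] ((275.4239501953125, 27.587646484375), (121.95065307617188, 218.1849365234375), 0.05584874004125595)
flange 1651 [ 77.  183.5] ((439.8231506347656, -94.2044448852539), (48.438838958740234, 73.99605560302734), 23.394067764282227)
flange 1093 [ 24.8 182.8] ((434.0147705078125, -170.15408325195312), (53.86677551269531, 55.29983901977539), 72.41424560546875)
t 18.38 pos [0.4368 0.1486 0.2107] ang 86.88 q6 -1.35 | rot units [-2.00e-03  1.30e-02 -3.34e+00] | trans units now-frame [-0.408 -6.062  2.019] after-rot [ 2.358 -5.6    2.019] F [ 0.3 -0.4 -0.6] op 0.0514
```

The square pin is home (head top at 0.0902, centre 437.8,147.7). Now the oblong flange.

Call:
{"method": "drive_tool", "body": {
  "steps": [
    {"translation": [-0.06, -0.9, 0], "angular": [0, 0, 0], "gripper": 0.75},
    {"translation": [-0.06, -0.9, 0], "angular": [0, 0, 0], "gripper": 0.75},
    {"translation": [-0.06, -0.9, 0], "angular": [0, 0, 0], "gripper": 0.75},
    {"translation": [-0.11, -1, 0], "angular": [0, 0, 0], "gripper": 0.75},
    {"translation": [-0.06, -1, 0.2], "angular": [0, 0, 0], "gripper": 0.75},
    {"translation": [-0.06, -1, 0.5], "angular": [0, 0, -1], "gripper": 0.75},
    {"translation": [0, -0.3, 0.6], "angular": [0, 0, -1], "gripper": 0.75},
    {"translation": [0, 0, 0.5], "angular": [0, 0, -1], "gripper": 0.75}
  ]
}}

```text
t: 19.38
tool_pos: [0.4391, -0.0926, 0.1341]
tool_rot: [0.572, -3.084, -0.003]
contact_force: [0.3, -0.0, 0.8]
opening: 0.0644
grip_force: 0.0
```

```bash
python3 chk.py | grep -E "flange [12]"; python3 to.py .4405 -.0944 .006 113.5
```

```text
flange 2134 [182.6 158. ] ((434.87115478515625, -170.44131469726562), (52.905433654785156, 54.2712516784668), 20.64984703063965)
flange 2799 [251.  188.6] ((440.40167236328125, -93.90493774414062), (49.245948791503906, 71.7838363647461), 24.261133193969727)
t 19.43 pos [ 0.4374 -0.0915  0.1312] ang 111.21 q6 -2.31 | rot units [ 0.047 -0.059 -0.286] | trans units now-frame [-0.073 -0.116  3.128] after-rot [-0.043 -0.097  3.13 ] F [-1.3  0.7 -2. ] op 0.0641
```

Call:
{"method": "drive_tool", "body": {
  "steps": [
    {"translation": [-0.02, -0.05, 0.5], "angular": [0, 0, -0.33], "gripper": 0.72},
    {"translation": [0, 0, 0.9], "angular": [0, 0, 0], "gripper": 0.72},
    {"translation": [0, 0, 0.9], "angular": [0, 0, 0], "gripper": 0.72},
    {"translation": [0, 0, 0.6], "angular": [0, 0, 0], "gripper": 0.72},
    {"translation": [0, 0, 0.22], "angular": [0, 0, 0], "gripper": 0.7},
    {"translation": [0, 0, 0], "angular": [0, 0, 0], "gripper": 0.5},
    {"translation": [0, 0, 0], "angular": [0, 0, 0], "gripper": 0.35},
    {"translation": [0, 0, 0], "angular": [0, 0, 0], "gripper": 0.35}
  ],
  "force": 40
}}

```text
t: 20.42
tool_pos: [0.4427, -0.0939, 0.0136]
tool_rot: [-0.64, 3.076, -0.002]
contact_force: [0.3, -1.1, -1.0]
opening: 0.0398
grip_force: 40.4
```

```bash
for i in 1 2; do python3 to.py .4405 -.0944 .006 113.5; python3 -c "from h import *; ctrl.get_image('wrist')"; done
```

```text
t 20.43 pos [ 0.4427 -0.0939  0.0136] ang 113.52 q6 -2.35 | rot units [-0.008 -0.001  0.002] | trans units now-frame [0.056 0.011 0.19 ] after-rot [0.056 0.011 0.19 ] F [ 0.3 -1.1 -1. ] op 0.0398
t 20.48 pos [ 0.4426 -0.0939  0.0135] ang 113.52 q6 -2.35 | rot units [-0.007 -0.002  0.002] | trans units now-frame [0.054 0.01  0.187] after-rot [0.054 0.009 0.187] F [ 0.  -1.  -0.8] op 0.0398
```

Call:
{"method": "drive_tool", "body": {
  "steps": [
    {"translation": [0, 0, 0], "angular": [0, 0, 0], "gripper": 0.65},
    {"translation": [0.03, 0, 0], "angular": [0, 0, 0], "gripper": 0.65},
    {"translation": [0, 0, 0.1], "angular": [0, 0, 0], "gripper": 0.65},
    {"translation": [0, 0, 0.09], "angular": [0, 0, 0], "gripper": 0.65},
    {"translation": [0, 0, 0], "angular": [0, 0, 0], "gripper": 0.5},
    {"translation": [0, 0, 0], "angular": [0, 0, 0], "gripper": 0.35},
    {"translation": [0, 0, 0], "angular": [0, 0, 0], "gripper": 0.35},
    {"translation": [0, 0, 0], "angular": [0, 0, 0], "gripper": 0.35}
  ]
}}

```text
t: 21.52
tool_pos: [0.4408, -0.0941, 0.0049]
tool_rot: [0.64, -3.074, 0.0]
contact_force: [-0.4, -0.3, -1.7]
opening: 0.0421
grip_force: 40.6
```

Call:
{"method": "drive_tool", "body": {
  "steps": [
    {"translation": [0, 0, -0.5], "angular": [0, 0, 0], "gripper": 0.35},
    {"translation": [0, 0, -1], "angular": [0, 0, 0], "gripper": 0.35},
    {"translation": [0, 0, -1], "angular": [0, 0, 0.4], "gripper": 0.35},
    {"translation": [0, 0, -1], "angular": [0, 0, 0.7], "gripper": 0.35},
    {"translation": [0, 0, -0.7], "angular": [0, 0, 0.8], "gripper": 0.35},
    {"translation": [0, 0, 0], "angular": [0, 0, 0.8], "gripper": 0.35},
    {"translation": [0, 0, 0], "angular": [0, 0, 0.63], "gripper": 0.35},
    {"translation": [0, 0, 0], "angular": [0, 0, 0], "gripper": 0.35}
  ]
}}

```text
t: 22.52
tool_pos: [0.441, -0.094, 0.1729]
tool_rot: [-0.084, -3.139, 0.001]
contact_force: [-0.3, 0.1, -0.9]
opening: 0.0422
grip_force: 40.9
```

```bash
python3 to.py .5617 .1415 .17 86.9
```

```text
t 22.52 pos [ 0.441  -0.094   0.1729] ang 86.94 q6 -1.89 | rot units [-0.003 -0.011  0.005] | trans units now-frame [-2.699  6.04   0.065] after-rot [-2.695  6.042  0.072] F [-0.3  0.1 -0.9] op 0.0422
```

Call:
{"method": "drive_tool", "body": {
  "steps": [
    {"translation": [-0.39, 0.86, 0], "angular": [0, 0, 0], "gripper": 0.35},
    {"translation": [-0.39, 0.86, 0], "angular": [0, 0, 0], "gripper": 0.35},
    {"translation": [-0.39, 0.86, 0], "angular": [0, 0, 0], "gripper": 0.35},
    {"translation": [-0.39, 0.86, 0], "angular": [0, 0, 0], "gripper": 0.35},
    {"translation": [-0.39, 0.87, 0], "angular": [0, 0, 0], "gripper": 0.35},
    {"translation": [-0.39, 0.87, 0], "angular": [0, 0, 0], "gripper": 0.35},
    {"translation": [-0.36, 0.86, 0], "angular": [0, 0, 0], "gripper": 0.35},
    {"translation": [0, 0, 0], "angular": [0, 0, 0], "gripper": 0.35}
  ]
}}

```text
t: 23.52
tool_pos: [0.5625, 0.1431, 0.1723]
tool_rot: [-0.079, -3.139, 0.001]
contact_force: [-0.1, 0.3, -1.7]
opening: 0.0418
grip_force: 41.0
```

```bash
python3 to.py .5617 .1415 .0555 86.9
```

```text
t 23.52 pos [0.5625 0.1431 0.1723] ang 87.13 q6 -1.4 | rot units [-0.003 -0.015  0.028] | trans units now-frame [ 0.011 -0.039  2.92 ] after-rot [ 0.017 -0.04   2.92 ] F [-0.1  0.3 -1.7] op 0.0418
```

Call:
{"method": "drive_tool", "body": {
  "steps": [
    {"translation": [0.02, -0.04, 0.6], "angular": [0, 0, 0.03], "gripper": 0.35},
    {"translation": [0, 0, 0.8], "angular": [0, 0, 0], "gripper": 0.35},
    {"translation": [0, 0, 0.8], "angular": [0, 0, 0], "gripper": 0.35},
    {"translation": [0, 0, 0.4], "angular": [0, 0, 0], "gripper": 0.35},
    {"translation": [0, 0, 0.2], "angular": [0, 0, 0], "gripper": 0.35},
    {"translation": [0, 0, 0.06], "angular": [0, 0, 0], "gripper": 0.35},
    {"translation": [0, 0, 0], "angular": [0, 0, 0], "gripper": 0.35}
  ]
}}

```text
t: 24.4
tool_pos: [0.5619, 0.1398, 0.0595]
tool_rot: [0.092, 3.14, -0.0]
contact_force: [-0.3, 0.8, -0.4]
opening: 0.0422
grip_force: 41.0
```

Call:
{"method": "drive_tool", "body": {
  "steps": [
    {"translation": [0, 0.03, 0.07], "angular": [0, 0, 0], "gripper": 0.35},
    {"translation": [0, 0, 0.05], "angular": [0, 0, 0], "gripper": 0.35},
    {"translation": [0, 0, 0], "angular": [0, 0, 0], "gripper": 0.35},
    {"translation": [0, 0, 0], "angular": [0, 0, 0], "gripper": 0.6},
    {"translation": [0, 0, 0], "angular": [0, 0, 0], "gripper": 0.7},
    {"translation": [0, 0, -0.6], "angular": [0, 0, 0], "gripper": 0.7},
    {"translation": [0.1, 0, -1], "angular": [0, 0, 0], "gripper": 0.7},
    {"translation": [0.2, 0, -1], "angular": [0, 0, 0], "gripper": 0.7}
  ]
}}

```text
t: 25.4
tool_pos: [0.549, 0.1415, 0.1583]
tool_rot: [-0.092, -3.138, 0.001]
contact_force: [1.3, -0.2, -1.0]
opening: 0.0598
grip_force: 0.0
```

```bash
cat > plate.py <<'E'
import sys
from meas import *
c=np.array([float(sys.argv[1]),float(sys.argv[2])])
im=grab('wrist','wpl.png'); P=cloud(im); d=np.abs(P[...,:2]-c).max(-1)<.045
for nm,a,b,z in(('hub',.0605,.07,.0655),('plate',.0525,.07,.0555)):
    for o in comps(im,d&(P[...,2]>a)&(P[...,2]<b),z,(0,0,512,384),150): print(nm,o[0],o[1],o[2],o[3])
E
python3 plate.py .5617 .141; python3 to.py .5465 -.1497 .2 86.9
```

```text
hub 1259 [253.9 210.6] ((561.3001708984375, 141.4813232421875), (42.79135513305664, 44.050838470458984), 86.68292999267578) [561.2 141.3]
plate 3071 [253.7 207.6] ((563.0022583007812, 141.20086669921875), (70.29615020751953, 49.407257080078125), 87.61140441894531) [561.7 141.1]
plate 759 [255.9 242.3] ((597.530029296875, 140.92056274414062), (89.6121826171875, 8.845399856567383), 86.6945571899414) [599.7 140.8]
t 25.45 pos [0.5516 0.1422 0.1651] ang 86.66 q6 -1.39 | rot units [ 0.008  0.052 -0.03 ] | trans units now-frame [-0.303 -7.292 -0.878] after-rot [-0.266 -7.294 -0.871] F [2.6 1.2 3.3] op 0.0597
```

The oblong flange is well placed at (561.5,141.3). Now to its pin (0.5465,-0.1497).

Call:
{"method": "drive_tool", "body": {
  "steps": [
    {"translation": [0, -0.3, -0.7], "angular": [0, 0, 0], "gripper": 0.7},
    {"translation": [-0.04, -1, -0.17], "angular": [0, 0, 0], "gripper": 0.7},
    {"translation": [-0.04, -1, 0], "angular": [0, 0, 0], "gripper": 0.7},
    {"translation": [-0.04, -1, 0], "angular": [0, 0, 0], "gripper": 0.7},
    {"translation": [-0.04, -1, 0], "angular": [0, 0, 0], "gripper": 0.7},
    {"translation": [-0.04, -1, 0], "angular": [0, 0, 0], "gripper": 0.6},
    {"translation": [-0.04, -1, 0], "angular": [0, 0, 0], "gripper": 0.55},
    {"translation": [-0.03, -1, 0], "angular": [0, 0, -0.03], "gripper": 0.55}
  ]
}}

```text
t: 26.45
tool_pos: [0.5429, -0.1518, 0.1923]
tool_rot: [-0.085, -3.139, 0.001]
contact_force: [-0.4, -0.3, 0.3]
opening: 0.0472
grip_force: 0.0
```

```bash
python3 pins.py | grep "pin top"; python3 chk.py | grep -E "flange [12]"; python3 to.py .5465 -.1497 .0635 86.9
```

```text
pin top 426 [63.2 64.7] ((410.1222839355469, -333.98455810546875), (20.24968719482422, 89.76107788085938), 0.4965869188308716) depth med [ 415.19796116 -294.85137921]
pin top 575 [388.4 174.3] ((530.0508422851562, -20.59209442138672), (26.832603454589844, 25.14275550842285), 80.00326538085938) depth med [530.26831285 -20.86895259]
pin top 900 [255.1 197.8] ((547.05322265625, -150.33447265625), (33.19453430175781, 33.086483001708984), 41.51749801635742) depth med [ 546.77289789 -150.23314149]
pin top 548 [171.3 233.3] ((580.1241455078125, -237.33253479003906), (27.36884307861328, 28.486438751220703), 49.538944244384766) depth med [ 581.42998296 -238.72600116]
pin top 482 [361.2 257.4] ((618.509765625, -42.408599853515625), (27.195634841918945, 27.341461181640625), 27.402284622192383) depth med [620.19367524 -40.87944656]
pin top 411 [245.1 295.2] ((655.1743774414062, -165.91415405273438), (66.0097427368164, 14.18724250793457), 87.05409240722656) depth med [ 665.45565819 -166.30559871]
flange 1621 [438.1 124.7] ((498.0672302246094, 75.00603485107422), (12.751097679138184, 205.3607940673828), 87.0562973022461)
flange 1684 [233.7  86.1] ((434.4898376464844, -170.05227661132812), (53.3267936706543, 52.63400650024414), 86.42009735107422)
t 26.6 pos [ 0.5428 -0.1519  0.1922] ang 86.71 q6 -1.92 | rot units [-0.002 -0.012 -0.024] | trans units now-frame [-0.094  0.061  3.218] after-rot [-0.089  0.06   3.218] F [-0.2 -0.4  0.2] op 0.047
```

Call:
{"method": "drive_tool", "body": {
  "steps": [
    {"translation": [-0.1, 0.05, 0.3], "angular": [0, 0, -0.02], "gripper": 0.56},
    {"translation": [0, 0, 0.9], "angular": [0, 0, 0], "gripper": 0.56},
    {"translation": [0, 0, 0.9], "angular": [0, 0, 0], "gripper": 0.56},
    {"translation": [0, 0, 0.8], "angular": [0, 0, 0], "gripper": 0.56},
    {"translation": [0, 0, 0.3], "angular": [0, 0, 0], "gripper": 0.56},
    {"translation": [0, 0, 0], "angular": [0, 0, 0], "gripper": 0.3},
    {"translation": [0, 0, 0], "angular": [0, 0, 0], "gripper": 0.15},
    {"translation": [0, 0, 0], "angular": [0, 0, 0], "gripper": 0.15}
  ],
  "force": 80
}}

```text
t: 27.6
tool_pos: [0.5467, -0.1491, 0.065]
tool_rot: [-0.081, -3.139, 0.002]
contact_force: [-2.6, -3.0, -1.9]
opening: 0.0317
grip_force: 79.4
```

Call:
{"method": "drive_tool", "body": {
  "steps": [
    {"translation": [0, 0, -0.4], "angular": [0, 0, 0], "gripper": 0.15},
    {"translation": [0, 0, -0.7], "angular": [0, 0, 0], "gripper": 0.15},
    {"translation": [0, 0, -0.9], "angular": [0, 0, 0], "gripper": 0.15},
    {"translation": [0, 0, -0.9], "angular": [0, 0, 0], "gripper": 0.15},
    {"translation": [0, 0, -0.4], "angular": [0, 0, 0], "gripper": 0.15},
    {"translation": [0, 0, 0], "angular": [0, 0, 0], "gripper": 0.15},
    {"translation": [0, 0, 0], "angular": [0, 0, 0], "gripper": 0.15}
  ]
}}

```text
t: 28.48
tool_pos: [0.5464, -0.1482, 0.1949]
tool_rot: [-0.081, -3.137, -0.001]
contact_force: [0.1, 0.3, -0.7]
opening: 0.0313
grip_force: 79.7
```

```bash
python3 held.py; python3 to.py .5595 .1415 .19 86.9
```

```text
TCP [ 0.5462 -0.1482  0.1945]
(0.012, 0.025) 3960 x [-13.8  -2.8  16.7] y [-24.9   0.2  25.8]
(-0.02, -0.01) 38 x [-8.5 -7.9 -5.4] y [-7.8 -0.9  5.8]
(-0.03, -0.02) 137 x [-8.4 -7.  -1.9] y [-10.   -0.3   8.3]
(-0.04, -0.03) 41 x [-8.2 -7.  -4.4] y [-7.8 -1.   5.3]
(-0.05, -0.04) 32 x [-6.3 -5.2 -3. ] y [-6.5 -1.3  3.9]
(-0.066, -0.05) 14 x [-4.3 -3.5 -2.8] y [-5.8 -1.8  3. ]
t 28.52 pos [ 0.5462 -0.1482  0.1945] ang 87.04 q6 -1.92 | rot units [ 0.006 -0.031  0.018] | trans units now-frame [0.042 7.249 0.118] after-rot [0.061 7.249 0.111] F [ 0.3  0.3 -1.4] op 0.0314
```

Call:
{"method": "drive_tool", "body": {
  "steps": [
    {"translation": [0, 0.6, 0], "angular": [0, 0, 0.02], "gripper": 0.15},
    {"translation": [0.01, 1, 0], "angular": [0, 0, 0], "gripper": 0.15},
    {"translation": [0.01, 1, 0], "angular": [0, 0, 0], "gripper": 0.15},
    {"translation": [0.01, 1, 0], "angular": [0, 0, 0], "gripper": 0.15},
    {"translation": [0.01, 1, 0], "angular": [0, 0, 0], "gripper": 0.15},
    {"translation": [0.01, 1, 0], "angular": [0, 0, 0], "gripper": 0.15},
    {"translation": [0.01, 1, 0], "angular": [0, 0, 0], "gripper": 0.15},
    {"translation": [0, 0.65, 0], "angular": [0, 0, 0], "gripper": 0.15}
  ]
}}

```text
t: 29.52
tool_pos: [0.5594, 0.1427, 0.1942]
tool_rot: [-0.083, -3.136, 0.001]
contact_force: [-0.4, -0.6, -0.4]
opening: 0.0317
grip_force: 79.8
```

Call:
{"method": "drive_tool", "body": {
  "steps": [
    {"translation": [0, 0, 0], "angular": [0, 0, 0], "gripper": 0.15}
  ]
}}

```text
t: 29.65
tool_pos: [0.5594, 0.1424, 0.1944]
tool_rot: [-0.081, -3.136, 0.001]
contact_force: [-0.4, -1.0, -0.8]
opening: 0.0311
grip_force: 79.8
```

```bash
python3 held.py; python3 plate.py .5617 .141; python3 to.py .5597 .142 .104 86.9
```

```text
TCP [0.5596 0.1414 0.1946]
(0.012, 0.025) 3903 x [-14.1  -2.9  16.3] y [-24.1   1.2  24.2]
(-0.02, -0.01) 30 x [-9.  -8.2 -6. ] y [-5.7  1.1  7.4]
(-0.03, -0.02) 139 x [-8.8 -7.6 -2.3] y [-9.1  0.1  9.3]
(-0.04, -0.03) 46 x [-8.6 -7.2 -4.4] y [-6.8  0.3  7.7]
(-0.05, -0.04) 30 x [-6.8 -5.7 -3.7] y [-5.9 -0.6  4.9]
(-0.066, -0.05) 17 x [-5.2 -4.2 -3.3] y [-4.8 -0.4  3.9]
hub 944 [253.6 189.5] ((560.4547729492188, 141.5166473388672), (43.06597900390625, 41.746707916259766), 82.73932647705078) [561.4 141.4]
plate 2401 [253.6 188. ] ((561.6163330078125, 141.2838134765625), (70.19019317626953, 46.89213943481445), 87.0343017578125) [562.1 141.5]
plate 179 [226.6 219.6] ((595.8989868164062, 110.32625579833984), (28.272029876708984, 8.353221893310547), 87.1073989868164) [595.9 110.3]
plate 221 [280.7 219.7] ((598.9130249023438, 168.61964416503906), (34.94782638549805, 8.349566459655762), 86.96994018554688) [599.5 168.6]
t 29.75 pos [0.5598 0.1407 0.1949] ang 86.9 q6 -1.4 | rot units [-0.009 -0.027  0.   ] | trans units now-frame [-0.005  0.035  2.272] after-rot [0.004 0.032 2.272] F [ 0.1 -0.4 -1.2] op 0.0312
```

Call:
{"method": "drive_tool", "body": {
  "steps": [
    {"translation": [-0.02, 0.02, 0.4], "angular": [0, 0, 0], "gripper": 0.15},
    {"translation": [0, 0, 0.5], "angular": [0, 0, 0], "gripper": 0.15},
    {"translation": [0, 0, 0.5], "angular": [0, 0, 0], "gripper": 0.15},
    {"translation": [0, 0, 0.35], "angular": [0, 0, 0], "gripper": 0.15},
    {"translation": [0, 0, 0.3], "angular": [0, 0, 0], "gripper": 0.15},
    {"translation": [0, 0, 0.2], "angular": [0, 0, 0], "gripper": 0.15},
    {"translation": [0, 0, 0], "angular": [0, 0, 0], "gripper": 0.15}
  ]
}}

```text
t: 30.62
tool_pos: [0.5609, 0.1417, 0.1058]
tool_rot: [-0.085, -3.138, 0.001]
contact_force: [0.6, 0.4, -0.4]
opening: 0.0315
grip_force: 79.8
```

Call:
{"method": "drive_tool", "body": {
  "steps": [
    {"translation": [0, 0, 0.15], "angular": [0, 0, 0], "gripper": 0.15},
    {"translation": [0, 0, 0.15], "angular": [0, 0, 0], "gripper": 0.15},
    {"translation": [0, 0, 0.15], "angular": [0, 0, 0], "gripper": 0.15},
    {"translation": [0, 0, 0], "angular": [0, 0, 0], "gripper": 0.15}
  ]
}}

```text
t: 31.12
tool_pos: [0.5611, 0.1418, 0.0877]
tool_rot: [-0.085, -3.139, 0.001]
contact_force: [1.3, 1.9, -2.7]
opening: 0.0313
grip_force: 79.7
```

Call:
{"method": "drive_tool", "body": {
  "steps": [
    {"translation": [0, 0, 0.12], "angular": [0, 0, 0], "gripper": 0.15},
    {"translation": [0, 0, 0.12], "angular": [0, 0, 0], "gripper": 0.15},
    {"translation": [0, 0, 0.12], "angular": [0, 0, 0], "gripper": 0.15},
    {"translation": [0, 0, 0.08], "angular": [0, 0, 0], "gripper": 0.15},
    {"translation": [0, 0, 0], "angular": [0, 0, 0], "gripper": 0.15}
  ]
}}

```text
t: 31.75
tool_pos: [0.561, 0.1418, 0.0701]
tool_rot: [-0.085, -3.139, 0.001]
contact_force: [1.3, 2.4, -2.6]
opening: 0.0313
grip_force: 79.6
```

Call:
{"method": "drive_tool", "body": {
  "steps": [
    {"translation": [0, 0, 0.06], "angular": [0, 0, 0], "gripper": 0.15},
    {"translation": [0, 0, 0.06], "angular": [0, 0, 0], "gripper": 0.15},
    {"translation": [0, 0, 0], "angular": [0, 0, 0], "gripper": 0.15}
  ]
}}

```text
t: 32.12
tool_pos: [0.5616, 0.1418, 0.0687]
tool_rot: [-0.085, -3.139, 0.001]
contact_force: [-6.9, 0.4, 13.0]
opening: 0.0318
grip_force: 81.2
```

Call:
{"method": "drive_tool", "body": {
  "steps": [
    {"translation": [0, 0, -0.08], "angular": [0, 0, 0], "gripper": 0.15},
    {"translation": [0, 0, 0], "angular": [0, 0, 0], "gripper": 0.45},
    {"translation": [0, 0, 0], "angular": [0, 0, 0], "gripper": 0.55},
    {"translation": [0, 0, -0.5], "angular": [0, 0, 0], "gripper": 0.55},
    {"translation": [0, 0, -1], "angular": [0, 0, 0], "gripper": 0.6},
    {"translation": [0.2, 0, -1], "angular": [0, 0, 0], "gripper": 0.6},
    {"translation": [0.8, 0, -1], "angular": [0, 0, 0], "gripper": 0.6},
    {"translation": [0.5, 0, 0], "angular": [0, 0, 0], "gripper": 0.6}
  ]
}}

```text
t: 33.12
tool_pos: [0.5032, 0.1453, 0.2157]
tool_rot: [0.085, 3.132, 0.001]
contact_force: [0.2, 0.2, -0.7]
opening: 0.0513
grip_force: 0.0
```

```bash
python3 chk.py
python3 - <<'E'
from meas import *
im=grab('top'); V=cv2.cvtColor(im['color'],cv2.COLOR_RGB2HSV)
for o in comps(im,(V[...,2]>140)&(V[...,1]<60),.006,(220,195,340,245),60): print('T fl',o[0],o[1],o[2])
E
python3 to.py .4344 -.1703 .13 86.9
```

```text
head 764 [252.2 125.2] ((440.5283203125, 147.6990966796875), (29.219335556030273, 29.411422729492188)) z 0.0903
head 770 [252.6 239. ] ((560.3860473632812, 141.58929443359375), (33.952857971191406, 37.14874267578125)) z 0.0903
sq 1555 [0.0557 0.0675 0.0913]
ro 11788 [0.05   0.3048 0.3187]
ob 1416 [0.055  0.0845 0.091 ]
flange 4560 [103.8  22.6] ((308.6313781738281, -21.766937255859375), (125.29267883300781, 56.84371566772461), 89.60530090332031)
flange 1107 [ 16.3 134.1] ((433.59857177734375, -168.68907165527344), (49.53148651123047, 54.73952865600586), 73.23578643798828)
T fl 357 [306.1 218.2] ((432.7864074707031, -171.6952667236328), (53.981964111328125, 54.07380676269531), 88.73461151123047)
t 33.23 pos [0.501  0.1453 0.2118] ang 86.92 q6 -1.38 | rot units [0.    0.016 0.002] | trans units now-frame [ 1.244 -7.968  2.043] after-rot [ 1.237 -7.968  2.046] F [ 1.   0.1 -0.3] op 0.0515
```

Oblong pin home too (head top 0.0903). Now the round flange; first I check the clearance to the wall on the right.

Run:
```python
from meas import *
im=grab('top'); P=cloud(im); ok=im['depth']>0
for x0 in np.arange(.3,.62,.04):
    m=ok&(P[...,0]>x0)&(P[...,0]<x0+.04)&(P[...,1]<-.2)&(P[...,1]>-.5)&(P[...,2]>.05)&(P[...,2]<.8)
    q=P[m]; print(round(x0,2),m.sum(),(q[q[:,1].argmax()].round(3),'zmax',q[:,2].max().round(3)) if m.sum() else '')
```

```text
0.3 0 
0.34 0 
0.38 2836 (array([ 0.402, -0.283,  0.056]), 'zmax', np.float64(0.507))
0.42 1437 (array([ 0.447, -0.355,  0.298]), 'zmax', np.float64(0.441))
0.46 2030 (array([ 0.471, -0.355,  0.3  ]), 'zmax', np.float64(0.442))
0.5 2022 (array([ 0.505, -0.355,  0.299]), 'zmax', np.float64(0.447))
0.54 2113 (array([ 0.579, -0.226,  0.078]), 'zmax', np.float64(0.462))
0.58 2207 (array([ 0.582, -0.225,  0.068]), 'zmax', np.float64(0.473))
```

Call:
{"method": "drive_tool", "body": {
  "steps": [
    {"translation": [0.15, -1, 0], "angular": [0, 0, 0], "gripper": 0.65},
    {"translation": [0.15, -1, 0], "angular": [0, 0, 0], "gripper": 0.65},
    {"translation": [0.15, -1, 0], "angular": [0, 0, 0], "gripper": 0.65},
    {"translation": [0.16, -1, 0], "angular": [0, 0, 0], "gripper": 0.65},
    {"translation": [0.16, -1, 0], "angular": [0, 0, 0], "gripper": 0.65},
    {"translation": [0.16, -1, 0], "angular": [0, 0, 0], "gripper": 0.65},
    {"translation": [0, 0, 0], "angular": [0, 0, 0], "gripper": 0.65}
  ]
}}

```text
t: 34.15
tool_pos: [0.4511, -0.0948, 0.2093]
tool_rot: [-0.092, -3.138, 0.001]
contact_force: [-0.4, -0.3, 0.1]
opening: 0.0554
grip_force: 0.0
```

```bash
python3 chk.py | grep -E "flange [12]"; python3 to.py .4345 -.1703 .13 86.9
```

```text
flange 10704 [181.5  46.2] ((286.4983825683594, -139.41656494140625), (219.12049865722656, 101.83702850341797), 89.34121704101562)
flange 1358 [380.3 194.4] ((498.37738037109375, 74.44389343261719), (30.52147102355957, 205.67584228515625), 81.77676391601562)
flange 1311 [194.9 165.3] ((434.7978210449219, -170.89317321777344), (54.07618713378906, 53.947181701660156), 86.4091796875)
t 34.2 pos [ 0.4513 -0.0936  0.2092] ang 86.72 q6 -1.88 | rot units [-0.001 -0.014 -0.022] | trans units now-frame [ 0.306 -1.937  1.982] after-rot [ 0.316 -1.937  1.981] F [ 0.1 -0.  -0.6] op 0.0556
```

Call:
{"method": "drive_tool", "body": {
  "steps": [
    {"translation": [0.1, -0.65, 0], "angular": [0, 0, 0], "gripper": 0.65},
    {"translation": [0.1, -0.65, 0.3], "angular": [0, 0, 0], "gripper": 0.65},
    {"translation": [0.1, -0.65, 0.6], "angular": [0, 0, 0], "gripper": 0.65},
    {"translation": [0, 0, 0.8], "angular": [0, 0, 0], "gripper": 0.65},
    {"translation": [0, 0, 0.3], "angular": [0, 0, 0], "gripper": 0.65},
    {"translation": [0, 0, 0], "angular": [0, 0, 0], "gripper": 0.65}
  ]
}}

```text
t: 34.95
tool_pos: [0.4348, -0.1689, 0.1287]
tool_rot: [-0.083, -3.137, -0.001]
contact_force: [-0.1, -0.1, -0.0]
opening: 0.0553
grip_force: 0.0
```

```bash
python3 chk.py | grep -E "flange [12]"; python3 to.py .4348 -.1705 .006 86.9
```

```text
flange 1359 [23.3 47.9] ((288.1537170410156, -378.86480712890625), (19.69143295288086, 93.66392517089844), 88.67046356201172)
flange 15054 [210.2  48.1] ((301.5323486328125, -188.19863891601562), (191.24148559570312, 82.48374938964844), 85.88690185546875)
flange 2087 [476.8 222. ] ((497.7602233886719, 75.31864929199219), (26.81325912475586, 204.81968688964844), 83.5354232788086)
flange 2112 [251.3 189.5] ((434.533447265625, -170.61917114257812), (54.37376403808594, 53.8237190246582), 86.97940826416016)
t 35.0 pos [ 0.4354 -0.1693  0.1299] ang 86.95 q6 -2.05 | rot units [-0.003 -0.008  0.007] | trans units now-frame [ 0.01  -0.028  3.098] after-rot [ 0.014 -0.03   3.098] F [-0.2 -0.8  0.3] op 0.0555
```

Call:
{"method": "drive_tool", "body": {
  "steps": [
    {"translation": [0.01, -0.03, 0.6], "angular": [0, 0, 0], "gripper": 0.65},
    {"translation": [0, 0, 0.9], "angular": [0, 0, 0], "gripper": 0.65},
    {"translation": [0, 0, 0.9], "angular": [0, 0, 0], "gripper": 0.65},
    {"translation": [0, 0, 0.5], "angular": [0, 0, 0], "gripper": 0.65},
    {"translation": [0, 0, 0.19], "angular": [0, 0, 0], "gripper": 0.6},
    {"translation": [0, 0, 0], "angular": [0, 0, 0], "gripper": 0.4},
    {"translation": [0, 0, 0], "angular": [0, 0, 0], "gripper": 0.25},
    {"translation": [0, 0, 0], "angular": [0, 0, 0], "gripper": 0.25}
  ],
  "force": 40
}}

```text
t: 36.0
tool_pos: [0.4351, -0.1715, 0.007]
tool_rot: [0.085, 3.14, -0.002]
contact_force: [0.6, -0.2, 1.1]
opening: 0.0341
grip_force: 40.1
```

Call:
{"method": "drive_tool", "body": {
  "steps": [
    {"translation": [0, 0, -0.5], "angular": [0, 0, 0], "gripper": 0.25},
    {"translation": [0, 0, -1], "angular": [0, 0, 0], "gripper": 0.25},
    {"translation": [0, 0, -1], "angular": [0, 0, 0], "gripper": 0.25},
    {"translation": [0, 0.3, -1], "angular": [0, 0, 0], "gripper": 0.25},
    {"translation": [-0.2, 1, -0.6], "angular": [0, 0, 0], "gripper": 0.25},
    {"translation": [-0.2, 1, 0], "angular": [0, 0, 0], "gripper": 0.25},
    {"translation": [-0.2, 1, 0], "angular": [0, 0, 0], "gripper": 0.25},
    {"translation": [-0.2, 1, 0], "angular": [0, 0, 0], "gripper": 0.25}
  ]
}}

```text
t: 37.0
tool_pos: [0.476, 0.0002, 0.1703]
tool_rot: [-0.086, -3.14, 0.001]
contact_force: [-0.1, 0.2, -0.0]
opening: 0.0339
grip_force: 40.1
```

```bash
python3 to.py .4998 .1448 .17 86.9
```

```text
t 37.0 pos [4.760e-01 2.000e-04 1.703e-01] ang 86.88 q6 -1.67 | rot units [-0.005 -0.    -0.003] | trans units now-frame [-0.397  3.641  0.006] after-rot [-0.398  3.641  0.009] F [-0.1  0.2 -0. ] op 0.0339
```

Call:
{"method": "drive_tool", "body": {
  "steps": [
    {"translation": [-0.1, 0.91, 0], "angular": [0, 0, 0], "gripper": 0.25},
    {"translation": [-0.1, 0.91, 0], "angular": [0, 0, 0], "gripper": 0.25},
    {"translation": [-0.1, 0.91, 0], "angular": [0, 0, 0], "gripper": 0.25},
    {"translation": [-0.1, 0.91, 0], "angular": [0, 0, 0], "gripper": 0.25},
    {"translation": [0, 0, 0], "angular": [0, 0, 0], "gripper": 0.25}
  ]
}}

```text
t: 37.62
tool_pos: [0.4997, 0.1453, 0.1699]
tool_rot: [-0.08, -3.139, 0.0]
contact_force: [0.3, -1.1, -1.8]
opening: 0.0344
grip_force: 40.2
```

```bash
python3 to.py .4998 .1448 .0575 86.9
```

```text
t 37.62 pos [0.4997 0.1453 0.1699] ang 87.07 q6 -1.38 | rot units [-0.002 -0.008  0.022] | trans units now-frame [-0.007 -0.011  2.81 ] after-rot [-0.004 -0.012  2.81 ] F [ 0.3 -1.1 -1.8] op 0.0344
```

Call:
{"method": "drive_tool", "body": {
  "steps": [
    {"translation": [0, -0.01, 0.6], "angular": [0, 0, 0.02], "gripper": 0.25},
    {"translation": [0, 0, 0.8], "angular": [0, 0, 0], "gripper": 0.25},
    {"translation": [0, 0, 0.8], "angular": [0, 0, 0], "gripper": 0.25},
    {"translation": [0, 0, 0.35], "angular": [0, 0, 0], "gripper": 0.25},
    {"translation": [0, 0, 0.2], "angular": [0, 0, 0], "gripper": 0.25},
    {"translation": [0, 0, 0], "angular": [0, 0, 0], "gripper": 0.25},
    {"translation": [0, 0, 0], "angular": [0, 0, 0], "gripper": 0.25}
  ]
}}

```text
t: 38.5
tool_pos: [0.5005, 0.1431, 0.061]
tool_rot: [0.09, 3.139, -0.0]
contact_force: [-0.1, 0.3, -0.6]
opening: 0.034
grip_force: 40.2
```

Call:
{"method": "drive_tool", "body": {
  "steps": [
    {"translation": [0.02, 0.03, 0.07], "angular": [0, 0, 0], "gripper": 0.25},
    {"translation": [0, 0, 0.04], "angular": [0, 0, 0], "gripper": 0.25},
    {"translation": [0, 0, 0], "angular": [0, 0, 0], "gripper": 0.25},
    {"translation": [0, 0, 0], "angular": [0, 0, 0], "gripper": 0.5},
    {"translation": [0, 0, 0], "angular": [0, 0, 0], "gripper": 0.6},
    {"translation": [0, 0, -0.6], "angular": [0, 0, 0], "gripper": 0.6},
    {"translation": [0, 0, -1], "angular": [0, 0, 0], "gripper": 0.6},
    {"translation": [0, 0, -1], "angular": [0, 0, 0], "gripper": 0.6}
  ]
}}

```text
t: 39.5
tool_pos: [0.4985, 0.1443, 0.1598]
tool_rot: [-0.09, -3.138, 0.001]
contact_force: [0.5, 0.1, -0.0]
opening: 0.0511
grip_force: 0.0
```

```bash
python3 plate.py .4998 .1442;python3 chk.py | grep head; python3 to.py .529 -.02 .19 86.9
```

```text
hub 962 [253.8 196.8] ((497.5539245605469, 144.56336975097656), (34.199119567871094, 35.376548767089844), 86.78075408935547) [497.8 144.9]
plate 516 [255.4 154.6] ((459.1322326660156, 147.15841674804688), (49.87385177612305, 10.083982467651367), 86.84488677978516) [459.7 147.1]
plate 2225 [253.9 193.6] ((497.9739074707031, 145.01278686523438), (52.93605422973633, 53.10035705566406), 35.628822326660156) [498.  144.9]
plate 471 [251.1 238.2] ((544.327392578125, 141.7716827392578), (69.34427642822266, 10.943646430969238), 86.80380249023438) [543.3 141.8]
head 1096 [252.4 127.6] ((439.70379638671875, 147.5657958984375), (28.723609924316406, 28.851028442382812)) z 0.0905
head 1107 [253.1 262.7] ((560.500244140625, 141.50286865234375), (33.34947204589844, 38.561866760253906)) z 0.0902
t 39.6 pos [0.5022 0.1448 0.165 ] ang 86.72 q6 -1.38 | rot units [ 0.01   0.062 -0.022] | trans units now-frame [-0.909 -4.075 -0.624] after-rot [-0.891 -4.079 -0.625] F [0.1 0.6 0.9] op 0.0513
```

View pics/wpl.png

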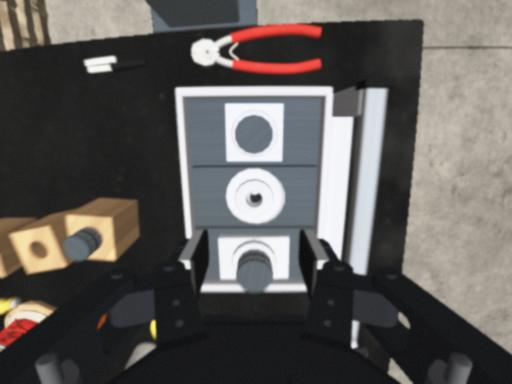

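All as meant: square and oblong pinned (heads at (254,132), (254,265)), the round flange on its station at (255,196). Now the round pin.

Call:
{"method": "drive_tool", "body": {
  "steps": [
    {"translation": [-0.1, -0.3, -0.5], "angular": [0, 0.03, 0], "gripper": 0.6},
    {"translation": [-0.16, -0.76, -0.15], "angular": [0, 0.03, 0], "gripper": 0.6},
    {"translation": [-0.16, -0.76, 0], "angular": [0, 0, 0], "gripper": 0.5},
    {"translation": [-0.16, -0.76, 0], "angular": [0, 0, 0], "gripper": 0.5},
    {"translation": [-0.16, -0.76, 0], "angular": [0, 0, 0], "gripper": 0.5},
    {"translation": [-0.15, -0.74, 0], "angular": [0, 0, -0.02], "gripper": 0.5},
    {"translation": [0, 0, 0], "angular": [0, 0, 0], "gripper": 0.5}
  ]
}}

```text
t: 40.48
tool_pos: [0.5249, -0.022, 0.1839]
tool_rot: [-0.09, -3.129, 0.0]
contact_force: [0.0, 0.0, -0.3]
opening: 0.0426
grip_force: 0.0
```

```bash
python3 pins.py | grep "pin top"; python3 to.py .529 -.02 .0635 86.9
```

```text
pin top 560 [436.4  94.8] ((440.920654296875, 147.03143310546875), (32.34373092651367, 31.664936065673828), 31.396629333496094) depth med [440.53144042 141.03718309]
pin top 853 [497.8 222.7] ((563.7984619140625, 225.86244201660156), (9.645947456359863, 144.4483642578125), 87.1007080078125) depth med [564.36762656 223.64556681]
pin top 560 [256.8 201.8] ((529.9732055664062, -18.686832427978516), (24.67525291442871, 25.652067184448242), 86.76416015625) depth med [529.55232097 -18.97879876]
pin top 462 [415.9 223.8] ((563.995361328125, 141.8285369873047), (40.60703659057617, 34.54480743408203), 47.02968978881836) depth med [559.85758818 134.97894394]
pin top 495 [ 52.3 258.8] ((579.7298583984375, -235.10256958007812), (27.47972869873047, 28.463815689086914), 75.07603454589844) depth med [ 581.16378801 -238.0952796 ]
pin top 525 [241.5 284.7] ((618.5473022460938, -39.518836975097656), (28.493370056152344, 28.189931869506836), 18.098848342895508) depth med [620.36038953 -39.65274246]
t 40.58 pos [ 0.5247 -0.0203  0.1841] ang 86.85 q6 -1.7 | rot units [ 0.001 -0.08  -0.006] | trans units now-frame [-0.139  0.014  3.014] after-rot [-0.106  0.014  3.015] F [ 0.6 -0.6 -0.3] op 0.0429
```

Call:
{"method": "drive_tool", "body": {
  "steps": [
    {"translation": [-0.12, 0.03, 0.3], "angular": [0, -0.08, 0], "gripper": 0.48},
    {"translation": [0, 0, 0.9], "angular": [0, 0, 0], "gripper": 0.48},
    {"translation": [0, 0, 0.9], "angular": [0, 0, 0], "gripper": 0.48},
    {"translation": [0, 0, 0.7], "angular": [0, 0, 0], "gripper": 0.48},
    {"translation": [0, 0, 0.2], "angular": [0, 0, 0], "gripper": 0.48},
    {"translation": [0, 0, 0], "angular": [0, 0, 0], "gripper": 0.2},
    {"translation": [0, 0, 0], "angular": [0, 0, 0], "gripper": 0.05},
    {"translation": [0, 0, 0], "angular": [0, 0, 0], "gripper": 0.05}
  ],
  "force": 80
}}

```text
t: 41.58
tool_pos: [0.5305, -0.0196, 0.0659]
tool_rot: [0.085, 3.138, -0.001]
contact_force: [-1.3, 1.1, -0.2]
opening: 0.0231
grip_force: 78.5
```

Call:
{"method": "drive_tool", "body": {
  "steps": [
    {"translation": [0, 0, -0.4], "angular": [0, 0, 0], "gripper": 0.05},
    {"translation": [0, 0, -0.7], "angular": [0, 0, 0], "gripper": 0.05},
    {"translation": [0, 0, -0.9], "angular": [0, 0, 0], "gripper": 0.05},
    {"translation": [0, 0, -0.9], "angular": [0, 0, 0], "gripper": 0.05},
    {"translation": [0, 0, -0.4], "angular": [0, 0, 0], "gripper": 0.05},
    {"translation": [0, 0, 0], "angular": [0, 0, 0], "gripper": 0.05},
    {"translation": [0, 0, 0], "angular": [0, 0, 0], "gripper": 0.05}
  ]
}}

```text
t: 42.45
tool_pos: [0.529, -0.0195, 0.1953]
tool_rot: [-0.086, -3.139, 0.0]
contact_force: [0.4, -0.6, -1.9]
opening: 0.0231
grip_force: 78.5
```

```bash
python3 held.py; python3 to.py .4975 .1455 .19 86.9
```

```text
TCP [ 0.5288 -0.0195  0.1949]
(0.012, 0.025) 2565 x [-12.8  -4.5  11.7] y [-22.4   0.3  23.5]
(-0.02, -0.01) 23 x [-5.7 -5.2 -3.8] y [-4.1  0.2  3.8]
(-0.03, -0.02) 100 x [-5.9 -4.8 -0.5] y [-6.   0.2  6.7]
(-0.04, -0.03) 42 x [-5.5 -4.3 -2. ] y [-4.9  0.9  5.8]
(-0.05, -0.04) 21 x [-3.8 -3.  -1.3] y [-3.9  0.1  3.4]
(-0.066, -0.05) 11 x [-2.5 -1.7 -0.9] y [-2.3  0.   2.1]
t 42.5 pos [ 0.5288 -0.0195  0.1949] ang 86.88 q6 -1.69 | rot units [-0.001 -0.014 -0.002] | trans units now-frame [1.006 4.076 0.125] after-rot [1.005 4.076 0.123] F [-0.5  0.1 -1.3] op 0.0234
```

Call:
{"method": "drive_tool", "body": {
  "steps": [
    {"translation": [0.16, 0.67, 0], "angular": [0, 0, 0], "gripper": 0.05},
    {"translation": [0.16, 0.68, 0], "angular": [0, 0, 0], "gripper": 0.05},
    {"translation": [0.16, 0.68, 0], "angular": [0, 0, 0], "gripper": 0.05},
    {"translation": [0.16, 0.68, 0], "angular": [0, 0, 0], "gripper": 0.05},
    {"translation": [0.17, 0.68, 0], "angular": [0, 0, 0], "gripper": 0.05},
    {"translation": [0.17, 0.68, 0], "angular": [0, 0, 0], "gripper": 0.05},
    {"translation": [0, 0, 0], "angular": [0, 0, 0], "gripper": 0.05},
    {"translation": [0, 0, 0], "angular": [0, 0, 0], "gripper": 0.05}
  ]
}}

```text
t: 43.5
tool_pos: [0.4992, 0.1446, 0.1957]
tool_rot: [-0.085, -3.14, 0.002]
contact_force: [0.2, -0.4, -1.8]
opening: 0.0232
grip_force: 78.7
```

```bash
python3 held.py; python3 plate.py .4998 .1442|grep -E "hub|plate [12]"; python3 to.py .4983 .1451 .107 86.9
```

```text
TCP [0.4994 0.1443 0.196 ]
(0.012, 0.025) 2573 x [-13.2  -5.   11.5] y [-21.9   0.7  23.8]
(-0.02, -0.01) 21 x [-6.  -5.7 -4.5] y [-3.9  0.5  4.7]
(-0.03, -0.02) 95 x [-6.2 -5.3 -1.2] y [-5.7  0.5  6.9]
(-0.04, -0.03) 46 x [-6.1 -5.  -1.7] y [-5.3  1.1  6.5]
(-0.05, -0.04) 23 x [-4.6 -3.3 -1.6] y [-3.6  0.3  4.3]
(-0.066, -0.05) 12 x [-2.8 -2.2 -1. ] y [-2.   0.6  2.5]
hub 746 [253.8 186.4] ((497.765869140625, 144.7498321533203), (34.64948654174805, 35.411705017089844), 43.40951156616211) [498.1 145. ]
plate 1739 [253.8 184. ] ((498.5998840332031, 145.00515747070312), (52.25392532348633, 52.41354751586914), 86.89329528808594) [498.2 145. ]
t 43.6 pos [0.4995 0.1442 0.1962] ang 86.83 q6 -1.38 | rot units [-0.007  0.003 -0.009] | trans units now-frame [0.033 0.022 2.23 ] after-rot [0.032 0.02  2.23 ] F [ 0.3  0.1 -1.5] op 0.0233
```

Call:
{"method": "drive_tool", "body": {
  "steps": [
    {"translation": [0.01, 0.03, 0.4], "angular": [0, 0, 0], "gripper": 0.05},
    {"translation": [0, 0, 0.5], "angular": [0, 0, 0], "gripper": 0.05},
    {"translation": [0, 0, 0.5], "angular": [0, 0, 0], "gripper": 0.05},
    {"translation": [0, 0, 0.35], "angular": [0, 0, 0], "gripper": 0.05},
    {"translation": [0, 0, 0.3], "angular": [0, 0, 0], "gripper": 0.05},
    {"translation": [0, 0, 0.2], "angular": [0, 0, 0], "gripper": 0.05},
    {"translation": [0, 0, 0], "angular": [0, 0, 0], "gripper": 0.05}
  ]
}}

```text
t: 44.48
tool_pos: [0.4991, 0.1462, 0.1063]
tool_rot: [0.085, 3.14, -0.001]
contact_force: [-0.2, 0.1, -0.7]
opening: 0.0233
grip_force: 78.7
```

Call:
{"method": "drive_tool", "body": {
  "steps": [
    {"translation": [0, 0, 0.12], "angular": [0, 0, 0], "gripper": 0.05},
    {"translation": [0, 0, 0.12], "angular": [0, 0, 0], "gripper": 0.05},
    {"translation": [0, 0, 0.12], "angular": [0, 0, 0], "gripper": 0.05},
    {"translation": [0, 0, 0], "angular": [0, 0, 0], "gripper": 0.05}
  ]
}}

```text
t: 44.98
tool_pos: [0.4992, 0.1462, 0.0919]
tool_rot: [0.085, 3.14, -0.001]
contact_force: [0.3, 0.7, -1.4]
opening: 0.0231
grip_force: 78.7
```

Call:
{"method": "drive_tool", "body": {
  "steps": [
    {"translation": [0, -0.04, 0.1], "angular": [0, 0, 0], "gripper": 0.05},
    {"translation": [0, 0, 0.12], "angular": [0, 0, 0], "gripper": 0.05},
    {"translation": [0, 0, 0.12], "angular": [0, 0, 0], "gripper": 0.05},
    {"translation": [0, 0, 0.1], "angular": [0, 0, 0], "gripper": 0.05},
    {"translation": [0, 0, 0], "angular": [0, 0, 0], "gripper": 0.05}
  ]
}}

```text
t: 45.6
tool_pos: [0.4995, 0.1446, 0.0744]
tool_rot: [0.085, 3.138, -0.001]
contact_force: [2.4, 1.2, -2.9]
opening: 0.023
grip_force: 78.6
```

Call:
{"method": "drive_tool", "body": {
  "steps": [
    {"translation": [0, 0, 0.08], "angular": [0, 0, 0], "gripper": 0.05},
    {"translation": [0, 0, 0.08], "angular": [0, 0, 0], "gripper": 0.05},
    {"translation": [0, 0, 0.04], "angular": [0, 0, 0], "gripper": 0.05},
    {"translation": [0, 0, 0], "angular": [0, 0, 0], "gripper": 0.05}
  ]
}}

```text
t: 46.1
tool_pos: [0.5001, 0.1446, 0.0698]
tool_rot: [0.085, 3.139, -0.002]
contact_force: [-5.5, -0.9, 16.3]
opening: 0.0226
grip_force: 80.7
```

Home with a 16 N reaction. Release, rise, check.

Call:
{"method": "drive_tool", "body": {
  "steps": [
    {"translation": [0, 0, -0.08], "angular": [0, 0, 0], "gripper": 0.05},
    {"translation": [0, 0, 0], "angular": [0, 0, 0], "gripper": 0.4},
    {"translation": [0, 0, 0], "angular": [0, 0, 0], "gripper": 0.5},
    {"translation": [0, 0, -0.5], "angular": [0, 0, 0], "gripper": 0.5},
    {"translation": [0, 0, -1], "angular": [0, 0, 0], "gripper": 0.5},
    {"translation": [0, 0, -1], "angular": [0, 0, 0], "gripper": 0.5},
    {"translation": [0, 0, -1], "angular": [0, 0, 0], "gripper": 0.5},
    {"translation": [0, 0, -0.3], "angular": [0, 0, 0], "gripper": 0.5}
  ]
}}

```text
t: 47.1
tool_pos: [0.5003, 0.1447, 0.2248]
tool_rot: [0.085, 3.135, -0.0]
contact_force: [0.3, 0.3, 0.5]
opening: 0.0427
grip_force: 0.0
```

```bash
python3 chk.py
python3 - <<'E'
from h import *
im=grab('wrist'); P=cloud(im)
m=(P[...,2]>.135)&(P[...,2]<.155)&(P[...,0]>.6)&(P[...,0]<.72)&(P[...,1]>.1)&(P[...,1]<.18); print(m.sum(), np.percentile(P[m],[3,50,97],axis=0).round(4) if m.sum() else '')
E
python3 to.py .6595 .1362 .22 86.9
```

```text
head 689 [253.  128.1] ((439.4610290527344, 147.79632568359375), (28.358686447143555, 28.558963775634766)) z 0.0904
head 479 [253.3 185.5] ((499.6192932128906, 145.04556274414062), (26.091503143310547, 26.060325622558594)) z 0.0902
head 726 [253.4 238.3] ((560.7298583984375, 141.7607421875), (32.89744186401367, 37.05255889892578)) z 0.0903
sq 1447 [0.0556 0.0673 0.0913]
ro 10858 [0.0651 0.3107 0.327 ]
ob 1331 [0.0553 0.0844 0.0909]
flange 5009 [105.9  25.2] ((304.58831787109375, -25.174705505371094), (127.5572509765625, 64.69548797607422), 89.94873046875)
0 
t 47.2 pos [0.4996 0.1447 0.2229] ang 86.88 q6 -1.38 | rot units [-0.002  0.022 -0.002] | trans units now-frame [-4.003  0.006  0.084] after-rot [-4.004  0.005  0.071] F [ 0.   1.1 -0. ] op 0.0426
```

All three pins are home (0.0902 to 0.0904). Next, over the guard's grip to measure how far it was opened.

Call:
{"method": "drive_tool", "body": {
  "steps": [
    {"translation": [-0.65, 0, 0], "angular": [0, 0, 0], "gripper": 0.6},
    {"translation": [-0.65, 0, 0], "angular": [0, 0, 0], "gripper": 0.6},
    {"translation": [-0.65, 0, 0], "angular": [0, 0, 0], "gripper": 0.6},
    {"translation": [-0.65, 0, 0], "angular": [0, 0, 0], "gripper": 0.6},
    {"translation": [-0.65, 0, 0], "angular": [0, 0, 0], "gripper": 0.6},
    {"translation": [-0.75, 0, 0], "angular": [0, 0, 0], "gripper": 0.6},
    {"translation": [0, 0, 0], "angular": [0, 0, 0], "gripper": 0.6}
  ]
}}

```text
t: 48.08
tool_pos: [0.6587, 0.1354, 0.2184]
tool_rot: [-0.087, -3.137, 0.002]
contact_force: [-0.4, -0.3, -0.4]
opening: 0.0515
grip_force: 0.0
```

```bash
cat > hand.py <<'E'
from h import *
for n in('wrist','top'):
    im=grab(n); P=cloud(im)
    m=(P[...,2]>.135)&(P[...,2]<.155)&(P[...,0]>.4)&(P[...,0]<.72)&(P[...,1]>.11)&(P[...,1]<.18)
    k,l,s,c=cv2.connectedComponentsWithStats(m.astype(np.uint8))
    for i in range(1,k):
        if s[i,4]>80: print(n,s[i,4],cv2.minAreaRect(P[l==i][:,:2].astype(np.float32)*1000))
E
python3 hand.py; python3 to.py .664 .136 .12 86.9
```

```text
wrist 1049 ((660.6231689453125, 136.77841186523438), (15.476564407348633, 49.05230712890625), 86.69851684570312)
top 118 ((659.4344482421875, 134.0752716064453), (15.382067680358887, 48.45005798339844), 83.9847183227539)
t 48.17 pos [0.6577 0.1358 0.2195] ang 86.88 q6 -1.42 | rot units [-0.008 -0.022 -0.003] | trans units now-frame [-0.165  0.016  2.487] after-rot [-0.158  0.013  2.488] F [ 0.1  0.9 -0.6] op 0.0513
```

The grip is at (0.6606,0.1368), about 206 mm from where it was shut. It stopped hard at 25 N, so that was the end stop. Gripping it to shut.

Call:
{"method": "drive_tool", "body": {
  "steps": [
    {"translation": [-0.07, 0.02, 0.6], "angular": [0, 0, 0], "gripper": 0.6},
    {"translation": [0, 0, 0.7], "angular": [0, 0, 0], "gripper": 0.5},
    {"translation": [0, 0, 0.7], "angular": [0, 0, 0], "gripper": 0.4},
    {"translation": [0, 0, 0.43], "angular": [0, 0, 0], "gripper": 0.4},
    {"translation": [0, 0, 0], "angular": [0, 0, 0], "gripper": 0},
    {"translation": [0, 0, 0], "angular": [0, 0, 0], "gripper": 0},
    {"translation": [0, 0, 0], "angular": [0, 0, 0], "gripper": 0},
    {"translation": [0, 0, 0], "angular": [0, 0, 0], "gripper": 0}
  ],
  "force": 40
}}

```text
t: 49.18
tool_pos: [0.6602, 0.1362, 0.1234]
tool_rot: [-0.085, -3.138, 0.002]
contact_force: [-4.5, -2.8, -12.4]
opening: 0.0146
grip_force: 44.1
```

Call:
{"method": "drive_tool", "body": {
  "steps": [
    {"translation": [-0.1, 0, 0], "angular": [0, 0, 0], "gripper": 0},
    {"translation": [-0.05, 0, 0], "angular": [0, 0, 0], "gripper": 0},
    {"translation": [0, 0, 0], "angular": [0, 0, 0], "gripper": 0}
  ]
}}

```text
t: 49.55
tool_pos: [0.6604, 0.1362, 0.1233]
tool_rot: [-0.084, -3.121, 0.004]
contact_force: [-28.8, -2.9, 2.0]
opening: 0.015
grip_force: 45.8
```

The stop is confirmed: no motion at 29 N. Now shutting the guard.

Call:
{"method": "drive_tool", "body": {
  "steps": [
    {"translation": [0.4, 0, 0], "angular": [0, 0, 0], "gripper": 0},
    {"translation": [0.7, 0, 0], "angular": [0, 0, 0], "gripper": 0},
    {"translation": [0.8, 0, 0], "angular": [0, 0, 0], "gripper": 0},
    {"translation": [0.8, 0, 0], "angular": [0, 0, 0], "gripper": 0},
    {"translation": [0.8, 0, 0], "angular": [0, 0, 0], "gripper": 0},
    {"translation": [0.8, 0, 0], "angular": [0, 0, 0], "gripper": 0},
    {"translation": [0.6, 0, 0], "angular": [0, 0, 0], "gripper": 0},
    {"translation": [0.2, 0, 0], "angular": [0, 0, 0], "gripper": 0}
  ]
}}

```text
t: 50.55
tool_pos: [0.4626, 0.1466, 0.1234]
tool_rot: [0.085, 3.14, -0.004]
contact_force: [1.7, -4.5, -20.2]
opening: 0.0151
grip_force: 43.0
```

Call:
{"method": "drive_tool", "body": {
  "steps": [
    {"translation": [0.12, 0, 0], "angular": [0, 0, 0], "gripper": 0},
    {"translation": [0.12, 0, 0], "angular": [0, 0, 0], "gripper": 0},
    {"translation": [0, 0, 0], "angular": [0, 0, 0], "gripper": 0}
  ]
}}

```text
t: 50.92
tool_pos: [0.4536, 0.1471, 0.1234]
tool_rot: [-0.086, -3.139, 0.004]
contact_force: [-1.9, -5.2, -17.4]
opening: 0.0154
grip_force: 43.1
```

Call:
{"method": "drive_tool", "body": {
  "steps": [
    {"translation": [0.08, 0, 0], "angular": [0, 0, 0], "gripper": 0},
    {"translation": [0.06, 0, 0], "angular": [0, 0, 0], "gripper": 0},
    {"translation": [0.05, 0, 0], "angular": [0, 0, 0], "gripper": 0},
    {"translation": [0, 0, 0], "angular": [0, 0, 0], "gripper": 0},
    {"translation": [0, 0, 0], "angular": [0, 0, 0], "gripper": 0}
  ]
}}

```text
t: 51.55
tool_pos: [0.4507, 0.1473, 0.1237]
tool_rot: [0.086, 3.129, -0.003]
contact_force: [18.1, -5.0, -31.0]
opening: 0.015
grip_force: 40.9
```

It hits the shut stop at 18 N. Total travel from the open stop is 209.8 mm, matching 0.21. Release and retreat.

Call:
{"method": "drive_tool", "body": {
  "steps": [
    {"translation": [-0.05, 0, 0], "angular": [0, 0, 0], "gripper": 0},
    {"translation": [0, 0, 0], "angular": [0, 0, 0], "gripper": 0.4},
    {"translation": [0, 0, 0], "angular": [0, 0, 0], "gripper": 0.5},
    {"translation": [0, 0, -0.6], "angular": [0, 0, 0], "gripper": 0.5},
    {"translation": [0, 0, -1], "angular": [0, 0, 0], "gripper": 0.5},
    {"translation": [0, 0, -1], "angular": [0, 0, 0], "gripper": 0.5},
    {"translation": [0, 0, -1], "angular": [0, 0, 0], "gripper": 0.5},
    {"translation": [0, 0, 0], "angular": [0, 0, 0], "gripper": 0.5}
  ]
}}

```text
t: 52.55
tool_pos: [0.4519, 0.1492, 0.2766]
tool_rot: [0.084, 3.126, 0.004]
contact_force: [0.0, -0.5, 0.1]
opening: 0.0425
grip_force: 0.0
```

```bash
python3 hand.py; python3 -c "
from h import *
grab('wrist','wend.png')"
```

```text
wrist 689 ((450.5878601074219, 147.3065643310547), (15.029332160949707, 48.5088996887207), 86.93367004394531)
top 131 ((443.9696960449219, 146.90357971191406), (16.492189407348633, 37.379695892333984), 86.32390594482422)
```

View pics/wend.png

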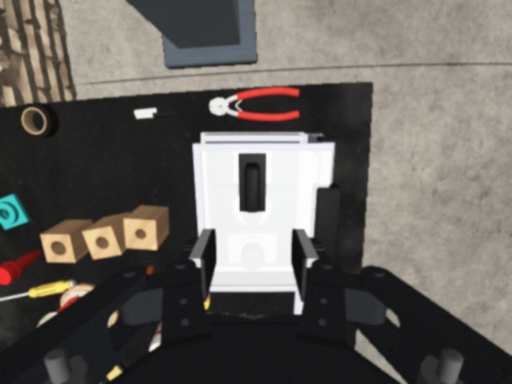

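The guard is shut: grip at (252,183), 210 mm from the open stop. The holders are empty, and the clip, tape, cutters and look-alikes are where they were. Handing in.

```bash
python3 -c "
from station import ctrl
print(ctrl.finish_job())"
```

```text
the job is handed in; nothing more can be done
None
```

Job handed in: all three flanges (square, oblong, round) are on their stations with the pins measured home, and the guard was opened to its stop and shut again to its stop, in about 53 s of the 210 s; the hand-in returned no verdict.

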